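Load a tube into a cam clamp and set its click-stop knob

TASK

Load the large capped tube that lies on the bench into the cam clamp: flip the clamp's lever fully open, set the tube in the slanted rest and let go so that you can take it again another way, then stand it cap up in the clamp's pocket and let go. After that turn the round knob anticlockwise back to its stop, then clockwise exactly four clicks, and finally flip the lever fully closed so that the jaw grips the tube upright. Do not disturb the beaker and the small bottle that stand nearby.

Things in the scene. Friction and masses are not known exactly. Their poses are not given: they have to be found in the camera images.
- clamp: Bench cam clamp, fixed, aluminium and grey: base plate 200 x 112 x 10 mm. Origin on the bench under the plate; x points away from the robot, y left along the plate, z up. In its frame (mm): a tube pocket at the left (see clamp_seat and jaw); a grey housing 70 x 106 mm, 60 mm high, centred at x = 0, y = -35, carries the knob; the lever is in front of it (-x).
- clamp_seat (a point): Point on the pocket floor, 10 mm above the bench, where the tip of the clamped tube stands: x = 0, y = 60 mm in the clamp's frame, axes as the clamp. Round it, all 66 mm high: two V walls at the +y side, which the tube is pressed against, cheeks with inner faces at x = -18 and 18, the jaw at -y. Lower the tube about 4 mm to the -y side of this point, for room all round.
- knob_grip (a point): On the vertical axis of the round black fluted knob (52 mm diameter, grip band 69 to 103 mm above the bench; 60 mm skirt below it), 90 mm above the bench; x = 0, y = -40 mm in the clamp's frame. The white bar on top shows its angle; 12 black ticks round it, one per click; the bar points to the long tick, on the clamp's +x side, at the stop.
- knob (a joint): Angle of the knob, rad: 0 at its anticlockwise stop, growing clockwise seen from above. It clicks every 0.5236 rad (12 a turn, bar on a tick), pulls itself into the nearest click when let go (but may hang if left midway between two) and takes up to about 0.25 N m to turn over a click. It starts one or two clicks from the stop, now and then hung midway, and can be turned past four clicks, up to eleven.
- lever (a joint): Angle of the cam lever, rad: 0 fully closed (its stop), 1.4 fully open (its other stop). It opens clockwise seen from above about a vertical pivot and stays where it is left; moving it takes about 3 N at the post to open and up to 5 N to close on the tube.
- lever_pivot (a point): On the vertical pivot of the lever, 30 mm above the bench, 48 mm in front (-x) of the clamp's origin. The lever and its pivot ride on the carriage that the knob feeds: y = -8 mm in the clamp's frame with the knob at its stop, 2 mm farther to +y per click.
- lever_post (a point): On the upright round black post at the lever's end (16 mm diameter, from 40 to 80 mm above the bench), 66 mm above the bench, 70 mm from the pivot. Closed, the post lies 35 mm to -x and 61 mm to -y of the pivot (clamp's frame); open, 66 mm to -x and 24 mm to +y of it.
- rest: Slanted white tube rest, fixed: base 118 x 60 x 8 mm, origin on the bench; it rises along its x, to the right and away from the robot. Two V supports carry the tube at 45 degrees, cap end up and to +x, tip against a stop plate. The supports are centred 30 mm below and 14 mm above rest_mid along the tube's axis, under the tube and narrower (27 mm) than it, so fingers can take the tube's sides anywhere.
- rest_mid (a point): 70 mm above the bench, over the rest's origin: where the middle of the tube's length comes to lie (its tip 57 mm down the slope; its cap stands clear, 35 mm to the rest's +x and 105 mm above the bench).
- tube: The larger clear conical tube with screw cap, 60 g, lying on the bench, cap away from the robot. 114 mm long, body 28 to 30 mm diameter, cap 34 mm diameter, 13 mm long; the lower end narrows to the tip. Origin at the underside of the lying tube at mid length; its own +y points to the tip, -y to the cap; the axis runs 17 mm above the origin (own z). Clamped, its +y points straight down.
- tube_mid (a point): On the tube's axis, at the middle of its length.
- tube_tip (a point): On the tube's axis, at the very tip.
- beaker: Bystander: glass beaker, 53 mm diameter, 65 mm high, behind the clamp; origin under its foot. Not to be disturbed.
- bottle: Bystander: small screw-cap bottle, 45 mm diameter, 90 mm high, between the rest and the clamp, behind them; origin under its foot. Not to be disturbed.
- pen: Bystander: pen 145 mm long, 9 mm high, lying beside the tube, left of it, roughly parallel, its axis about 55 mm from the tube's; origin at its underside centre, its length along its own y.
- jaw: Flat steel jaw of the clamp, 30 mm wide, 66 mm high; origin at bench height under its face, which looks to +y of the clamp. Lever open, its face stands at y = 33 mm in the clamp's frame plus 2 mm per click of the knob, so a tube let go in the pocket merely leans; closing the lever pushes it 10 mm on, sprung (15 to 20 N on the tube at four clicks), which sets the tube upright.

How it is judged:
By the outcome, as a careful person would: the job done as asked, in the order asked, and still so for the second after the job is handed in, with the robot touching nothing.
It also fails if it takes over 72 s, if anything falls off the work surface, if the arm or the gripper's body presses on something with over 40 N, if the wrist force passes 120 N, or if a joint passes its speed limit or range.

ROBOT

A 6-joint arm with a two-finger parallel gripper is mounted at the origin on a cart in front of the work surface, level with it; the furniture and walls round the work are solid. World frame = base frame: x ahead of the robot, y to its left, z up, the work surface at z = 0. Lengths are in m, angles in rad, forces in N, time in s.
With the tool pointing down it reaches from about 0.25 to 0.8 m from the base axis. Payload 8.5 kg.
Tool frame: the origin (TCP) lies on the centre line of the jaws, within the pads' length; the fingertips stand 22 mm ahead of it and the grasp point (between the pads) lies 3 mm ahead of it; z points along the fingers, y is the direction in which the jaws open and shut (so a half turn about z gives the same grasp; the last joint's range is limited). The gripper opens to 85 mm and grips with 20 to 120 N. Pads are 22 mm wide; open, the fingers measure 114 mm over their backs; the gripper's body (76 mm by 85 mm) begins 54 mm behind the grasp point. The pads swing forward as they close: fully open they stand 13 mm farther back than shut.
Start: joints at [-1.319, 0.238, -0.013, 1.319, 0, 1.571], TCP at [0.131, -0.508, 0.253] pointing down, gripper open.
Joint ranges: [-2.66, 2.66], [-1.03, 1.9], [-1.14, 1.46], [-1.82, 2.27], [-1.45, 1.34], [-3.14, 3.14]. Speed limits (rad/s): [2.22, 2.22, 2.79, 3.14, 3.14, 3.14].

INTERFACE

Orientations are given as a 3x3 rotation matrix whose columns are the frame's x, y, z axes.
In Python, from cell import manip, snapshot, camera_model, silhouettes gives the robot as it stands. The module is installed in compiled form; this text tells all that it offers.
- The arm moves only by the shell command python3 -m crank 'ROWS' [FORCE]. ROWS is JSON, a list that holds one entry, the list of rows, each a list of 7 numbers: the shift along the world's x, y, z in cm, then the turn, a rotation vector about the world's x, y, z in rad, then the finger opening in cm, from 0 to 8.54. A call has 1 to 5 rows; each row shifts and turns the pose as measured when the row begins; what a row does not reach is not made up. A row lasts 1/10 s, in which the tool goes at most 50 mm and 8.59 degrees, less where a joint would pass 70% of its speed; a pose out of reach is approached as far as the arm can. A call is refused whole if a number of a shift passes 5 or a number of a turn 0.15, either way. A call with a gripper value outside its range is refused whole. The fingers move at their own pace and stop on an object; FORCE is the grip in N (left out, the last holds). Time passes only in rows, so rows that do not move let the fingers close. It gives the time, the measured TCP pose, the force and the opening at its end, in the units of the state.
- manip.state(): the state, without advancing time (a new reading comes with each control period).
- snapshot(name): name is "scene" or "top"; returns (picture, depth): 400x640x3 uint8, red, green, blue; 400x640 float32, m along the optical axis (not along the pixel's ray), 0 where there is no reading.
- camera_model(name): a dict with "intrinsics" (3x3 intrinsics, pixels), "R" (3x3) and "t" (3): a world point X has camera coordinates R X + t. Camera axes: x right, y down, z forward; pixel columns grow to the right and rows downward; lengths in m; the calibration is good to about 2 mm. A picture is of the moment at which its call begins. camera_model takes no time and is no camera call.
- manip.finish_job(): hands the job in, once; it reports no verdict.
Trained networks look in the newest picture that a camera, given by its name, has taken for a name from the list of things; names that differ only in an ending like _2 or _b are one class to them, and where a whole thing is asked for, a point or a joint stands for the part that bears it (a point fixed in the world has none). Each returns a list of dicts, best first, with "conf" (0 to 1); they miss things now and then, are a little off and sometimes report something else, mostly with a low value. They report only what shows in the picture. A call takes as long as a camera call.
- silhouettes(target, camera): "region" (400x640 bool, what is visible of it) and "extent" ([left, top, right, bottom] in pixels, round what is visible of it).
The state is a dict: "time_s": time; "joint_positions": joint angles; "qvel": joint speeds; "joint_torque": joint torques, N m; "position": TCP position; "ee_rot": TCP orientation; "force": force on the tool from outside, world axes, zero at the start; "wrist_torque": the same for the moment, N m; "finger_gap": finger opening in m.
Only numpy, scipy, OpenCV 4.12 (cv2) and the standard library are available. Lean on these libraries where they do the work, as an engineer would, in place of code of your own. Each camera call takes 0.05 s, during which the arm holds its last target. There are 200 camera calls.

## Working session

There is one attempt and no reset: what is moved stays moved. The work goes in short steps, Python scripts to look and compute and a shell command to move; the robot and the scene stay as the last step left them, time stands still between calls to the robot, and variables do not carry over. Pictures are saved under pics/ and viewed, about 8 in all and at most 12, crops included, and the job is handed in when it is done.

```bash
mkdir -p pics
cat > h.py <<'E'
import numpy as np, cv2
from cell import manip, snapshot, camera_model, silhouettes
def snap(n,f=None):
    p,d=snapshot(n)
    if f: cv2.imwrite('pics/'+f,p[:,:,::-1])
    return p,d
def cloud(n,d,mask=None):
    c=camera_model(n);K=np.array(c['intrinsics']);R=np.array(c['R']);t=np.array(c['t'])
    m=(d>0) if mask is None else (mask&(d>0))
    v,u=np.nonzero(m);z=d[v,u]
    X=np.stack([(u-K[0,2])/K[0,0]*z,(v-K[1,2])/K[1,1]*z,z],1)
    return (X-t)@R
def proj(n,X):
    c=camera_model(n);K=np.array(c['intrinsics']);R=np.array(c['R']);t=np.array(c['t'])
    x=(R@np.atleast_2d(X).T).T+t; x=x@K.T; return x[:,:2]/x[:,2:]
E
python3 - <<'E'
from h import *
for n in('scene','top'):
    p,d=snap(n,n+'0.png'); c=camera_model(n); C=-np.array(c['R']).T@np.array(c['t']); print(n,C.round(3),(np.array(c['R'])[2]).round(2),c['intrinsics'][0][0])
    np.save(n+'0.npy',d)
    for t in('clamp','rest','tube','beaker','bottle','pen','knob','lever_post','lever','jaw'):
        for s in silhouettes(t,n)[:2]:
            P=cloud(n,d,s['region'])
            print(t,round(s['conf'],2),[int(x) for x in s['extent']],len(P),np.median(P,0).round(3) if len(P) else '',P.min(0).round(3) if len(P) else '',P.max(0).round(3) if len(P) else '')
s=manip.state();print(s['time_s'],s['position'],np.round(s['ee_rot'],3).tolist(),s['finger_gap'])
E
```

```text
scene [0.129 0.972 0.727] [ 0.36 -0.72 -0.59] 476.9565133975173
clamp 0.95 [300, 150, 359, 224] 2579 [0.58  0.046 0.045] [ 0.508 -0.187 -0.004] [0.73  0.143 0.107]
clamp 0.7 [335, 159, 361, 188] 210 [ 0.549 -0.029  0.042] [ 0.538 -0.064  0.009] [0.582 0.024 0.082]
rest 0.97 [325, 229, 358, 285] 1171 [0.44  0.259 0.009] [ 0.389  0.15  -0.002] [0.501 0.315 0.077]
tube 0.71 [283, 288, 339, 312] 802 [0.446 0.389 0.026] [ 0.402  0.322 -0.002] [0.494 0.429 0.037]
tube 0.39 [279, 204, 298, 244] 645 [0.582 0.233 0.055] [ 0.565  0.174 -0.001] [0.646 0.244 0.093]
beaker 0.52 [279, 177, 290, 207] 239 [0.665 0.112 0.046] [0.656 0.077 0.008] [0.699 0.129 0.066]
bottle 0.86 [278, 204, 301, 243] 675 [0.582 0.233 0.054] [ 0.565  0.096 -0.002] [0.658 0.244 0.093]
pen 0.88 [284, 313, 351, 334] 319 [0.412 0.426 0.007] [ 0.364  0.381 -0.002] [0.458 0.471 0.011]
knob 0.97 [312, 158, 336, 177] 427 [0.608 0.012 0.092] [ 0.588 -0.028  0.061] [0.64  0.025 0.107]
lever_post 0.61 [335, 159, 359, 189] 198 [ 0.549 -0.036  0.041] [ 0.538 -0.123 -0.   ] [0.582 0.024 0.082]
lever 0.52 [334, 161, 360, 190] 217 [ 0.5
[... 1247 characters left out ...]
0.554 -0.025  0.041] [ 0.54  -0.067  0.006] [0.571 0.018 0.084]
lever_post 0.68 [385, 166, 408, 189] 417 [ 0.612 -0.003  0.102] [ 0.588 -0.035  0.054] [0.643 0.023 0.111]
lever_post 0.49 [386, 198, 418, 209] 172 [ 0.554 -0.017  0.041] [ 0.541 -0.065  0.006] [0.571 0.018 0.084]
lever 0.77 [388, 201, 416, 208] 150 [ 0.554 -0.019  0.041] [ 0.541 -0.065  0.006] [0.569 0.015 0.084]
lever 0.62 [240, 224, 270, 258] 408 [0.449 0.378 0.027] [ 0.406  0.336 -0.004] [0.495 0.425 0.043]
jaw 0.27 [240, 227, 272, 256] 405 [0.449 0.378 0.027] [ 0.406  0.336 -0.   ] [0.495 0.425 0.043]
1.1 [ 0.13080936 -0.50840604  0.25327211] [[0.968, 0.249, 0.0], [0.249, -0.968, 0.0], [0.0, -0.0, -1.0]] 0.08521491469834383
```

View pics/scene0.png

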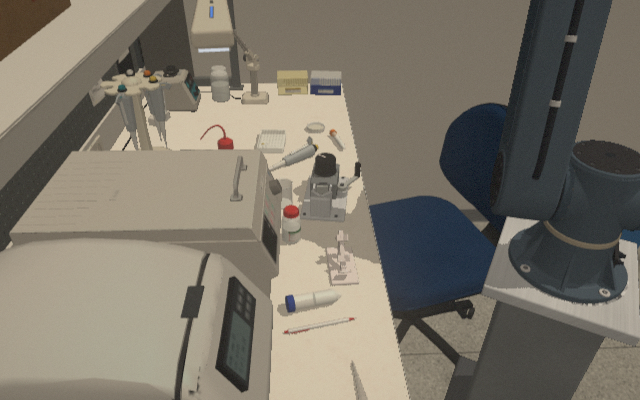

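View pics/top0.png

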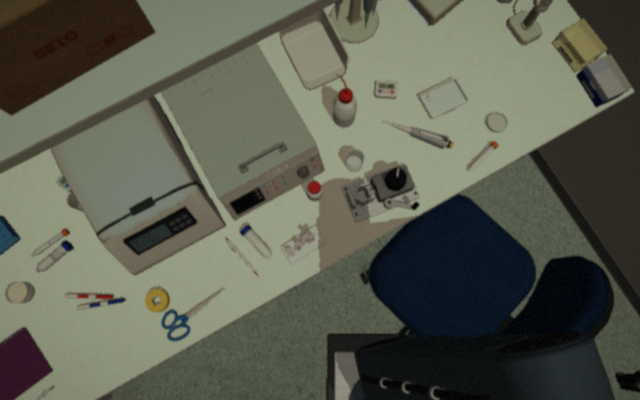

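Run:
```python
from h import *
D={}
for n in('scene','top'):
    d=np.load(n+'0.npy')
    D[n]=cloud(n,d)
def rect(P,t):
    r=cv2.minAreaRect((P[:,:2]*1000).astype(np.float32)); print(t,len(P),np.round(r[0],1),np.round(r[1],1),round(r[2],2))
for n,P in D.items():
    roi=(P[:,0]>.48)&(P[:,0]<.74)&(P[:,1]>-.13)&(P[:,1]<.17)
    Q=P[roi]
    for lo,hi,t in((.006,.014,'plate'),(.056,.064,'housing'),(.098,.112,'knobtop'),(.062,.07,'walls66')): 
        s=Q[(Q[:,2]>lo)&(Q[:,2]<hi)]
        print(n,np.median(s,0).round(4));rect(s,t)
    roi=(P[:,0]>.37)&(P[:,0]<.52)&(P[:,1]>.17)&(P[:,1]<.325)
    Q=P[roi];rect(Q[(Q[:,2]>.0045)&(Q[:,2]<.012)],'rest')
    roi=(P[:,0]>.38)&(P[:,0]<.52)&(P[:,1]>.325)&(P[:,1]<.45)&(P[:,2]>.016)
    Q=P[roi];rect(Q,'tube');c=Q.mean(0);w,v=np.linalg.eigh(np.cov((Q-c)[:,:2].T));print(c.round(4),v[:,1].round(3))
    a=Q[:,:2]-c[:2];print('ext',(a@v[:,1]).min().round(4),(a@v[:,1]).max().round(4),Q[:,2].max().round(3))
p=cv2.imread('pics/top0.png');cv2.imwrite('pics/c1.png',np.vstack([cv2.resize(p[140:235,300:435],None,fx=5,fy=5,interpolation=2)[:,:675]]))
c=cv2.imread('pics/scene0.png');cv2.imwrite('pics/c2.png',cv2.resize(c[140:300,270:380],None,fx=3.7,fy=3.7,interpolation=2))
a=cv2.imread('pics/c1.png');b=cv2.imread('pics/c2.png');a=cv2.resize(a,(420,296));im=np.zeros((592,830,3),np.uint8);im[:296,:420]=a;im[:b.shape[0],420:420+b.shape[1]]=b[:592]
a=cv2.resize(p[215:270,225:335],(420,210));im[300:510,:420]=a
cv2.imwrite('pics/c3.png',im[:,:800])
```

```text
scene [0.5632 0.0798 0.0103]
plate 712 [620.2  -2.7] [168.8 299.4] 13.92
scene [0.5922 0.0441 0.0603]
housing 529 [622.5  32.8] [194.1 160.1] 88.04
scene [6.137e-01 2.000e-04 1.035e-01]
knobtop 196 [615.7  -2.9] [53.8 53.2] 55.36
scene [0.5881 0.0808 0.0652]
walls66 343 [623.2  33.5] [199. 161.] 88.06
rest 787 [443.4 250.4] [101.4 131.2] 6.35
tube 1349 [461.6 392.9] [152.5  56.9] 24.79
[0.4785 0.4113 0.0734] [-0.786 -0.618]
ext -0.0556 0.1037 0.197
top [0.5812 0.0592 0.0095]
plate 1040 [615.2  18.9] [262.8 288.9] 3.76
top [0.6018 0.028  0.0604]
housing 619 [626.6  31.6] [196.5 165.6] 88.28
top [ 0.6172 -0.0061  0.1035]
knobtop 294 [617.6  -6. ] [51.8 51.7] 61.58
top [0.5943 0.07   0.0644]
walls66 362 [625.2  31.6] [198.4 160.3] 87.6
rest 604 [445.1 247.3] [146.4 153.6] 1.51
tube 587 [463.  387.5] [149.6  53.4] 27.53
[0.4697 0.3917 0.0592] [-0.796 -0.605]
ext -0.0694 0.0848 0.174
```

View pics/c3.png

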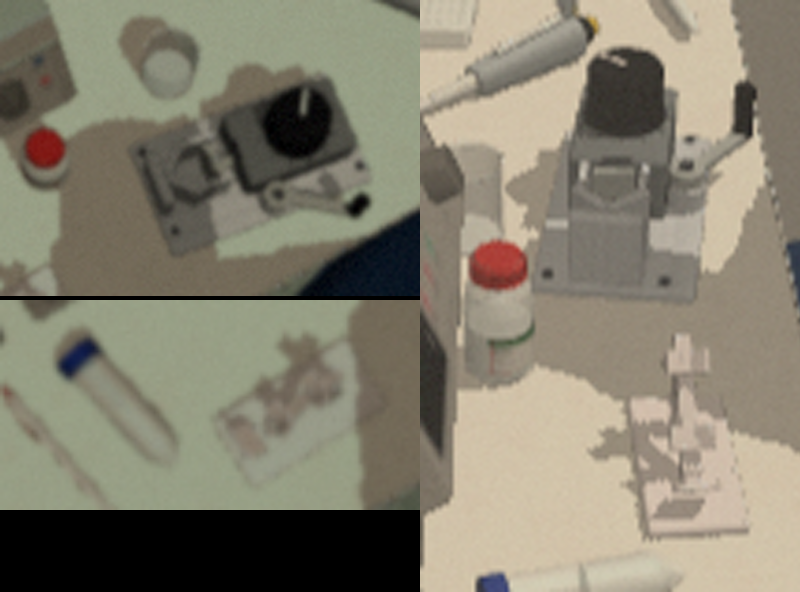

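```bash
cat > fit.py <<'E'
from h import *
from scipy.optimize import minimize
def rectfit(P,L,W,x0):
    """pose of LxW (along own x, y) rectangle enclosing points robustly; L/W known; penalise points outside, and reward hugging"""
    def loss(q):
        c,s=np.cos(q[2]),np.sin(q[2]);a=P[:,:2]-q[:2]
        u=c*a[:,0]+s*a[:,1];v=-s*a[:,0]+c*a[:,1]
        o=np.maximum(np.abs(u)-L/2,0)+np.maximum(np.abs(v)-W/2,0)
        return np.minimum(o,.006).mean()*1000
    b=min((minimize(loss,np.array(x0)+np.array([dx,dy,da]),method='Nelder-Mead',options=dict(initial_simplex=None,xatol=1e-5,fatol=1e-6)) for dx in(-.004,.004) for dy in(-.004,.004) for da in(-.05,.05)),key=lambda r:r.fun)
    return b.x,b.fun
E
python3 - <<'E'
from fit import *
for n in('scene','top'):
    p,d=snap(n)
    m=silhouettes('clamp',n)[0]['region'];P=cloud(n,d,m)
    s=P[(P[:,2]>.005)&(P[:,2]<.015)]
    print(n,'plate',len(s),cv2.minAreaRect((s[:,:2]*1000).astype(np.float32)),rectfit(s,.112,.2,[.60,.03,.25]))
    s=P[(P[:,2]>.056)&(P[:,2]<.063)]
    k=P[(P[:,2]>.099)];kc=cv2.minEnclosingCircle((k[:,:2]*1000).astype(np.float32));print('knob',kc,k[:,:2].mean(0))
    m=silhouettes('rest',n)[0]['region'];P=cloud(n,d,m);s=P[(P[:,2]>.004)&(P[:,2]<.013)]
    print('rest',len(s),cv2.minAreaRect((s[:,:2]*1000).astype(np.float32)),rectfit(s,.118,.06,[.444,.25,-.9]))
    m=silhouettes('tube',n)[0]['region'];P=cloud(n,d,m);s=P[(P[:,2]>.012)&(P[:,2]<.04)&(P[:,1]>.3)]
    print('tube',len(s),cv2.minAreaRect((s[:,:2]*1000).astype(np.float32)))
    c=np.median(s,0);w,v=np.linalg.eigh(np.cov((s-c)[:,:2].T));print(c,v[:,1])
E
```

```text
scene plate 705 ((594.245849609375, 32.67845916748047), (111.45409393310547, 203.9766845703125), 22.10491180419922) (array([0.59426885, 0.03261575, 0.39546477]), np.float64(0.007472766078622095))
knob ((614.3587036132812, -4.944609642028809), 28.564424514770508) [ 0.61399248 -0.00130567]
rest 0 ((0.0, 0.0), (0.0, 0.0), 0.0) (array([ 0.44 ,  0.246, -0.95 ]), np.float64(nan))
tube 744 ((442.2064208984375, 382.3602294921875), (113.08760070800781, 32.6235237121582), 40.9017219543457)
[0.44598116 0.38942325 0.02643054] [-0.71427438 -0.69986578]
top plate 866 ((596.9749145507812, 28.66558074951172), (110.85537719726562, 198.97496032714844), 21.23964500427246) (array([0.59704053, 0.02865881, 0.36366853]), np.float64(0.0))
knob ((616.8223876953125, -6.065123081207275), 26.66875648498535) [ 0.61717538 -0.00628753]
rest 553 ((445.6946716308594, 248.29820251464844), (60.104618072509766, 117.7956314086914), 32.0244140625) (array([ 0.44579195,  0.24824124, -1.01186285]), np.float64(0.00018925792694177558))
tube 0 ((0.0, 0.0), (0.0, 0.0), 0.0)
[nan nan nan] [nan nan]fit.py:9: RuntimeWarning: Mean of empty slice.
  return np.minimum(o,.006).mean()*1000
  ret = ret.dtype.type(ret / rcount)
  return _methods._mean(a, axis=axis, dtype=dtype,
  ret = um.true_divide(
  avg = a.mean(axis, **keepdims_kw)
<stdin>:13: RuntimeWarning: Degrees of freedom <= 0 for slice
  c *= np.true_divide(1, fact)
  c *= np.true_divide(1, fact)
```

```bash
cat > hm.py <<'E'
from h import *
from scipy.optimize import minimize
def hclamp(u,v):
    h=np.zeros_like(u);h[(abs(u)<.056)&(abs(v)<.1)]=.010
    h[(abs(u)<.035)&(abs(v+.035)<.053)]=.060;h[u**2+(v+.04)**2<.030**2]=.066;h[u**2+(v+.04)**2<.026**2]=.1035
    ex=((abs(u)<.045)&(v>.018))|((u<-.035)&(v<.03)&(v>-.09)&(u>-.11))
    h[ex]=np.nan;return h
def hrest(u,v):
    h=np.zeros_like(u);h[(abs(u)<.059)&(abs(v)<.03)]=.008;h[(abs(v)<.016)]=np.nan;return h
def htube(u,v): # own y toward tip
    s=v+.057 ; h=np.zeros_like(u)
    r=np.where(s<.013,.017,np.where(s<.09,.0147,.0147-(s-.09)*.0103/.024))
    ok=(s>0)&(s<.114)&(abs(u)<r);h[ok]=.017+np.sqrt(np.maximum(r[ok]**2-u[ok]**2,0));return h
def fit(P,f,x0,rad,cap=.012):
    P=P[np.hypot(P[:,0]-x0[0],P[:,1]-x0[1])<rad]
    def loss(q):
        c,s=np.cos(q[2]),np.sin(q[2]);a=P[:,:2]-q[:2]
        h=f(c*a[:,0]+s*a[:,1],-s*a[:,0]+c*a[:,1])
        e=np.abs(P[:,2]-h);e[np.isnan(h)]=.003
        return np.minimum(e,cap).mean()*1000
    best=None
    for k in range(6):
        rs=np.random.RandomState(k);S=np.array(x0)+rs.randn(4,3)*[.005,.005,.05]
        r=minimize(loss,x0,method='Nelder-Mead',options=dict(initial_simplex=S,xatol=1e-5,fatol=1e-7))
        if best is None or r.fun<best.fun:best=r
    return best.x.round(4),round(best.fun,3)
E
python3 - <<'E'
from hm import *
for n in('scene','top'):
    P=cloud(n,np.load(n+'0.npy'));P=P[P[:,2]<.13]
    print(n,'clamp',fit(P,hclamp,[.597,.03,.37],.14))
    print('rest',fit(P,hrest,[.4455,.2485,-1.0],.075,.005))
    print('tube',fit(P,htube,[.446,.382,2.3],.075))
    for t,(x,y,r,h) in dict(beaker=(.69,.103,.0265,.065),bottle=(.585,.218,.0225,.09)).items():
        Q=P[(np.hypot(P[:,0]-x,P[:,1]-y)<.06)&(P[:,2]>h-.012)];print(t,len(Q),Q.mean(0).round(3),Q.min(0).round(3),Q.max(0).round(3))
E
```

```text
scene clamp (array([0.6011, 0.03  , 0.4265]), np.float64(3.555))
rest (array([ 0.444 ,  0.2486, -1.0064]), np.float64(1.752))
tube (array([0.4443, 0.3779, 2.3457]), np.float64(3.194))
beaker 102 [0.677 0.098 0.06 ] [0.656 0.077 0.053] [0.706 0.132 0.067]
bottle 264 [0.594 0.233 0.098] [0.57  0.196 0.078] [0.629 0.278 0.13 ]
top clamp (array([0.6025, 0.0279, 0.4292]), np.float64(3.862))
rest (array([ 0.4467,  0.2476, -1.0103]), np.float64(2.677))
tube (array([0.4478, 0.3768, 2.3407]), np.float64(3.103))
beaker 75 [0.689 0.104 0.062] [0.659 0.08  0.053] [0.712 0.128 0.074]
bottle 331 [0.603 0.228 0.105] [0.574 0.189 0.078] [0.64  0.277 0.13 ]
```

Run:
```python
from h import *
def ov(n,img,ps,crop,f):
    x0,y0,x1,y1=crop;im=cv2.resize(img[y0:y1,x0:x1],None,fx=f,fy=f,interpolation=2)
    for (x,y,a),col in ps:
        R=np.array([[np.cos(a),-np.sin(a)],[np.sin(a),np.cos(a)]])
        def dr(uv,z,cl=True):
            uv=np.array(uv)@R.T+[x,y];q=(proj(n,np.c_[uv,np.full(len(uv),z)])+.5-[x0,y0])*f
            cv2.polylines(im,[np.round(q).astype(np.int32)],cl,col,1)
        dr([(.056,.1),(-.056,.1),(-.056,-.1),(.056,-.1)],.01)
        dr([(.035,.018),(-.035,.018),(-.035,-.088),(.035,-.088)],.06)
        t=np.linspace(0,6.28,40);dr(np.c_[.026*np.cos(t),.026*np.sin(t)-.04],.103)
        dr([(0,-.04),(.026,-.04)],.103,False)
        dr(np.c_[.002*np.cos(t),.002*np.sin(t)+.06],.066)
    return im
A=[((.602,.029,.428),(0,0,255)),((.597,.0295,.38),(0,255,0))]
a=ov('top',cv2.imread('pics/top0.png'),A,(325,150,430,230),5)
b=ov('scene',cv2.imread('pics/scene0.png'),A,(290,140,370,232),5)
im=np.zeros((560,800,3),np.uint8);a=cv2.resize(a,(400,305)) if 0 else a[:, :]
b=b[:, :400];w=800-b.shape[1];a=cv2.resize(a,(w,int(a.shape[0]*w/a.shape[1])))
im[:a.shape[0],:w]=a;im[:b.shape[0],w:]=b;cv2.imwrite('pics/ov.png',im)
```

```text
(no output)
```

View pics/ov.png

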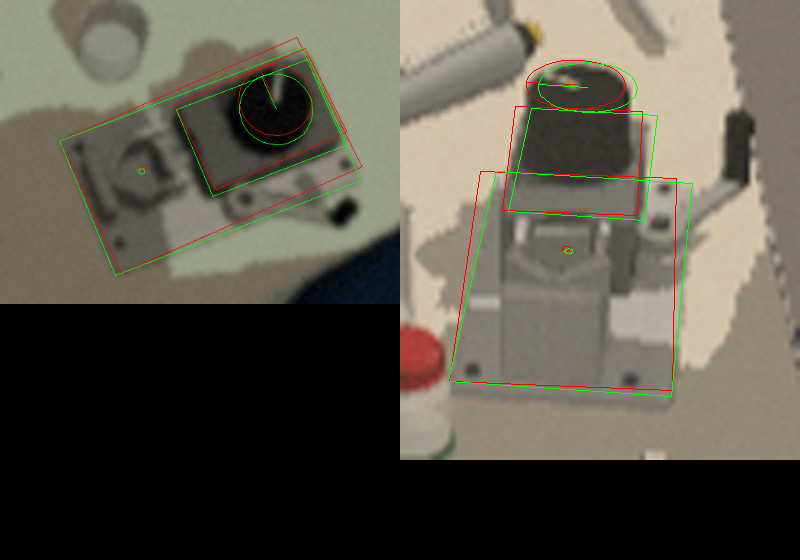

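Run:
```python
from hm import *
from fit import rectfit
for n in('scene','top'):
    F=[snap(n) for _ in range(4)];d=np.median([f[1] for f in F],0);np.save(n+'m.npy',d)
    g=np.mean([f[0].astype(float) for f in F],0);cv2.imwrite('pics/%sm.png'%n,g[:,:,::-1])
    P=cloud(n,d);P=P[P[:,2]<.13]
    # normals: keep points on horizontal faces only
    H=np.full(d.shape,np.nan);Z=cloud(n,np.where(d>0,d,9))[:,2].reshape(d.shape)
    mx=cv2.dilate(Z,np.ones((3,3)));mn=cv2.erode(Z,np.ones((3,3)))
    flat=(mx-mn<.008)
    Pf=cloud(n,d,flat);Pf=Pf[Pf[:,2]<.13]
    print(n,'flat',fit(Pf,hclamp,[.600,.03,.40],.14),'all',fit(P,hclamp,[.600,.03,.40],.14))
    for x0 in ([.600,.03,.40],):
        c,s=np.cos(x0[2]),np.sin(x0[2]);a=P[:,:2]-x0[:2];u=c*a[:,0]+s*a[:,1];v=-s*a[:,0]+c*a[:,1]
        for nm,sel,L,W,off in (('plate',(abs(u)<.065)&(abs(v)<.11)&(P[:,2]>.006)&(P[:,2]<.014),.112,.2,(0,0)),('hous',(abs(u)<.045)&(v<.025)&(v>-.1)&(P[:,2]>.055)&(P[:,2]<.064),.07,.106,(0,-.035))):
            q=P[sel];print(nm,len(q),cv2.minAreaRect((q[:,:2]*1000).astype(np.float32)))
            if nm=='hous':
                print([np.percentile(u[sel],[1,99]).round(4),np.percentile(v[sel],[1,99]).round(4)])
    k=P[(P[:,2]>.098)&(abs(u)<.05)&(v<.01)&(v>-.1)];print('knob',cv2.minEnclosingCircle((k[:,:2]*1000).astype(np.float32)),k.mean(0))
    po=P[(u<-.05)&(u>-.13)&(v<.06)&(v>-.12)&(P[:,2]>.06)];print('post',len(po),po.mean(0),po.min(0),po.max(0))
    print('tube',fit(P,htube,[.446,.377,2.34],.075),'rest',fit(P,hrest,[.4455,.2485,-1.0],.075,.005))
```

```text
scene flat (array([0.5997, 0.0319, 0.4107]), np.float64(2.585)) all (array([0.6007, 0.0291, 0.4171]), np.float64(3.385))
plate 692 ((595.6862182617188, 30.342819213867188), (111.67292785644531, 202.518798828125), 21.72457504272461)
hous 311 ((613.4517211914062, 1.6907272338867188), (69.72161865234375, 103.76956176757812), 22.00252342224121)
[array([-0.0331,  0.0357]), array([-0.0771,  0.02  ])]
knob ((615.2278442382812, -4.520029544830322), 27.21830940246582) [ 0.61438349 -0.00117209  0.10333241]
post 45 [ 0.54425721 -0.05562145  0.07196153] [ 0.53857795 -0.06400749  0.06133122] [ 0.55239622 -0.05174015  0.08025325]
tube (array([0.4446, 0.3776, 2.3434]), np.float64(2.722)) rest (array([ 0.4432,  0.2498, -1.0037]), np.float64(1.482))
top flat (array([0.6011, 0.0272, 0.4115]), np.float64(2.004)) all (array([0.6021, 0.0282, 0.4198]), np.float64(3.298))
plate 1008 ((597.4998168945312, 28.229225158691406), (112.17779541015625, 199.79519653320312), 21.658382415771484)
hous 525 ((616.1288452148438, -2.303722381591797), (70.15762329101562, 106.18750762939453), 21.884645462036133)
[array([-0.0325,  0.0364]), array([-0.0875,  0.0167])]
knob ((616.97314453125, -6.257957935333252), 26.949214935302734) [ 0.6170708  -0.00652336  0.10341703]
post 33 [ 0.54643514 -0.06066208  0.07584913] [ 0.54106372 -0.06784147  0.06188463] [ 0.55539691 -0.05406976  0.08311928]
tube (array([0.4474, 0.3768, 2.3304]), np.float64(2.192)) rest (array([ 0.4464,  0.2483, -0.9958]), np.float64(2.06))[ WARN:0@5.552] global loadsave.cpp:1063 imwrite_ Unsupported depth image for selected encoder is fallbacked to CV_8U.
```

```bash
cat > goto.py <<'E'
# delta from present TCP to target: x y z (m), jaw angle deg (tool down) or 'k' keep
import sys;from h import *
from scipy.spatial.transform import Rotation as Ro
s=manip.state();R=np.array(s['ee_rot']);p=np.array(s['position'])
def rep(t,Rt=None):
    d=(np.array(t)-p)*100;w=Ro.from_matrix(Rt@R.T).as_rotvec() if Rt is not None else np.zeros(3)
    print('d cm',d.round(2),'|',np.linalg.norm(d).round(2),'turn',w.round(3))
def down(a):
    a=np.deg2rad(a);y=np.array([np.cos(a),np.sin(a),0]);z=np.array([0,0,-1.]);return np.c_[np.cross(y,z),y,z]
def best(a):
    return min((down(a),down(a+180)),key=lambda M:Ro.from_matrix(M@R.T).magnitude())
cl=(.600,.0305,.381)
def C(u,v,z=0):
    c,sn=np.cos(cl[2]),np.sin(cl[2]);return np.array([cl[0]+c*u-sn*v,cl[1]+sn*u+c*v,z])
def st():print('t',round(s['time_s'],2),'p',p.round(4),'F',np.round(s['force'],1),'gap',round(s['finger_gap'],4),'jaw',np.rad2deg(np.arctan2(R[1,1],R[0,1])).round(1),'z',R[:,2].round(3),'q',np.round(s['joint_positions'],2))
if len(sys.argv)>4:
    st();a=sys.argv[4];rep([float(x) for x in sys.argv[1:4]],None if a=='k' else best(float(a)))
E
python3 -m crank '[[[3.2,3.4,0,0,0,0.09,4],[3.2,3.4,0,0,0,0.09,4],[3.2,3.4,0,0,0,0.09,4],[3.2,3.4,0,0,0,0.09,4],[3.2,3.4,0,0,0,0.09,4]]]' 20 >/dev/null
python3 -m crank '[[[3.2,3.4,0,0,0,0.09,4],[3.2,3.4,0,0,0,0.09,4],[3.2,3.4,0,0,0,0.09,4],[3.2,3.4,0,0,0,0.09,4],[3.2,3.4,0,0,0,0.09,4]]]' 
python3 goto.py .547 -.062 .25 -8
python3 - <<'E'
from goto import *
# pocket walls in clamp frame
for n in('scene','top'):
    P=cloud(n,np.load(n+'m.npy'));c,sn=np.cos(cl[2]),np.sin(cl[2]);a=P[:,:2]-cl[:2];u=c*a[:,0]+sn*a[:,1];v=-sn*a[:,0]+c*a[:,1]
    m=(abs(u)<.05)&(v>.022)&(v<.11)&(P[:,2]>.060)&(P[:,2]<.073)
    print(n,m.sum(),np.percentile(u[m],[0,3,10,50,90,97,100]).round(4),np.percentile(v[m],[0,3,50,97,100]).round(4))
    g=np.histogram2d(u[m],v[m],bins=[np.arange(-.04,.041,.005),np.arange(.02,.111,.005)])[0].astype(int);print(g)
E
```

```text
time_s: 2.9
position: [0.4568, -0.1587, 0.2539]
ee_rot: [[0.385, 0.923, 0.005], [0.923, -0.385, -0.003], [-0.001, 0.006, -1.0]]
force: [-0.1, -0.9, -0.0]
finger_gap: 0.0398
t 2.9 p [ 0.4568 -0.1587  0.2539] F [-0.1 -0.9 -0. ] gap 0.0398 jaw -22.7 z [ 0.005 -0.003 -1.   ] q [-0.33  0.16 -0.11  1.29 -0.    1.63]
d cm [ 9.02  9.67 -0.39] | 13.23 turn [0.002 0.005 0.256]
scene 239 [-0.0232 -0.0213 -0.0185  0.0012  0.0224  0.0254  0.0269] [0.0317 0.0368 0.075  0.0986 0.1011]
[[0 0 0 0 0 0 0 0 0 0 0 0 0 0 0 0 0 0]
 [0 0 0 0 0 0 0 0 0 0 0 0 0 0 0 0 0 0]
 [0 0 0 0 0 0 0 0 0 0 0 0 0 0 0 0 0 0]
 [0 0 1 1 1 3 0 1 1 5 0 0 0 2 1 2 0 0]
 [0 0 1 1 2 3 2 1 1 5 3 0 0 2 2 4 0 0]
 [0 0 0 1 3 0 0 0 0 0 3 5 0 2 2 4 0 0]
 [0 0 0 1 4 3 0 0 0 0 2 4 4 0 4 3 1 0]
 [0 0 0 1 3 4 0 0 0 0 0 2 2 4 1 6 0 0]
 [0 0 0 1 2 4 0 0 0 0 0 0 3 4 3 4 0 0]
 [0 0 0 0 6 1 0 0 0 0 0 2 2 3 3 4 0 0]
 [0 0 0 0 5 2 0 0 0 0 3 1 3 2 3 3 0 0]
 [0 0 0 2 1 1 0 0 2 0 4 4 0 2 3 3 0 0]
 [0 0 2 3 2 2 2 2 2 6 2 0 0 1 3 4 0 0]
 [0 0 1 0 0 0 0 1 0 3 0 0 0 0 1 2 0 0]
 [0 0 0 0 0 0 0 0 0 0 0 0 0 0 0 0 0 0]
 [0 0 0 0 0 0 0 0 0 0 0 0 0 0 0 0 0 0]]
top 234 [-0.0224 -0.0204 -0.0184  0.0023  0.0233  0.0263  0.0304] [0.0286 0.033  0.069  0.0948 0.0956]
[[0 0 0 0 0 0 0 0 0 0 0 0 0 0 0 0 0 0]
 [0 0 0 0 0 0 0 0 0 0 0 0 0 0 0 0 0 0]
 [0 0 0 0 0 0 0 0 0 0 0 0 0 0 0 0 0 0]
 [0 0 1 1 1 1 0 1 2 1 0 0 0 1 2 0 0 0]
 [0 2 2 4 4 3 4 4 3 3 1 0 1 3 3 0 0 0]
 [0 0 1 1 1 0 0 0 1 4 3 0 0 4 2 0 0 0]
 [0 0 0 2 3 0 0 0 0 1 3 3 2 3 4 0 0 0]
 [0 0 0 4 2 0 0 0 0 0 2 4 3 3 3 1 0 0]
 [0 0 0 2 2 0 0 0 0 0 0 1 4 4 4 0 0 0]
 [0 0 0 3 4 0 0 0 0 0 1 4 3 3 3 1 0 0]
 [0 0 0 3 3 0 0 0 0 1 2 3 1 3 4 0 0 0]
 [0 0 0 2 1 0 0 0 1 3 2 1 0 4 2 1 0 0]
 [0 0 5 4 2 4 5 2 4 3 1 0 1 3 4 0 0 0]
 [0 1 1 1 1 0 1 1 2 0 0 0 0 1 2 0 0 0]
 [0 0 0 0 0 0 0 1 0 0 0 0 0 0 0 0 0 0]
 [0 0 0 0 0 0 0 0 0 0 0 0 0 0 0 0 0 0]]
```

```bash
sed -i 's/^cl=.*/cl=(.602,.0315,.381)/' goto.py
python3 -m crank '[[[3,3.2,-1,0,0,0.1,4],[3,3.2,-1,0,0,0.1,4],[3.0,3.2,-1,0,0,0.06,4],[0,0,-2,0,0,0,4],[0,0,0,0,0,0,4]]]' 
python3 goto.py .548 -.062 .068 -8
```

```text
time_s: 3.4
position: [0.5543, -0.0526, 0.2024]
ee_rot: [[0.113, 0.994, 0.009], [0.994, -0.113, -0.001], [-0.0, 0.009, -1.0]]
force: [-0.7, -0.0, -0.3]
finger_gap: 0.0399
t 3.4 p [ 0.5543 -0.0526  0.2024] F [-0.7 -0.  -0.3] gap 0.0399 jaw -6.5 z [ 0.009 -0.001 -1.   ] q [-0.09  0.31 -0.05  1.2  -0.    1.59]
d cm [ -0.63  -0.94 -13.44] | 13.49 turn [ 0.001  0.009 -0.026]
```

```bash
python3 -m crank '[[[-0.6,-0.9,-4.5,0,0.01,-0.02,4],[0,0,-4.5,0,0,0,4],[0,0,-3.6,0,0,0,4],[0,0,0,0,0,0,4],[0,0,0,0,0,0,4]]]' >/dev/null
python3 goto.py .548 -.062 .068 -8
```

```text
t 3.9 p [ 0.5495 -0.0638  0.0787] F [0.  0.3 1.4] gap 0.0398 jaw -7.9 z [ 0.006 -0.002 -1.   ] q [-0.11  0.4  -0.26  0.91 -0.    1.59]
d cm [-0.15  0.18 -1.07] | 1.1 turn [ 0.002  0.006 -0.002]
```

```bash
python3 -m crank '[[[0,0,0,0,0,0,0.8],[0,0,0,0,0,0,0.8],[0,0,0,0,0,0,0.8],[0,0,0,0,0,0,0.8]]]' 20
python3 goto.py .548 -.062 .068 -8
python3 - <<'E'
from goto import *
# arc plan: post world path for lever angle th 0..1.4, pivot clamp (-.048,-.006)
for th in np.arange(0,1.41,.1):
    v=np.array([-.035,-.061])*.07/np.hypot(.035,.061);c,sn=np.cos(-th),np.sin(-th)
    q=np.array([c*v[0]-sn*v[1],sn*v[0]+c*v[1]])+[-.048,-.006]; print(th.round(1),C(*q)[:2].round(4),end=' ')
E
```

```text
time_s: 4.3
position: [0.5482, -0.0638, 0.0832]
ee_rot: [[0.138, 0.99, 0.005], [0.99, -0.138, -0.001], [0.0, 0.005, -1.0]]
force: [0.2, 1.9, -13.0]
finger_gap: 0.0149
t 4.3 p [ 0.5482 -0.0638  0.0832] F [  0.2   1.9 -13. ] gap 0.0149 jaw -7.9 z [ 0.005 -0.001 -1.   ] q [-0.12  0.39 -0.25  0.92 -0.    1.59]
d cm [-0.02  0.18 -1.52] | 1.53 turn [ 0.001  0.005 -0.001]
0.0 [ 0.5499 -0.0612] 0.1 [ 0.543  -0.0599] 0.2 [ 0.5363 -0.0579] 0.3 [ 0.5299 -0.0553] 0.4 [ 0.5237 -0.052 ] 0.5 [ 0.5179 -0.0481] 0.6 [ 0.5125 -0.0436] 0.7 [ 0.5076 -0.0386] 0.8 [ 0.5031 -0.0332] 0.9 [ 0.4993 -0.0274] 1.0 [ 0.4961 -0.0212] 1.1 [ 0.4935 -0.0147] 1.2 [ 0.4915 -0.0079] 1.3 [ 0.4903 -0.0011] 1.4 [0.4897 0.0059]
```

```bash
python3 -m crank '[[[-0.96,0.21,-0.3,0,0,-0.14,0.8],[-0.91,0.33,-0.3,0,0,-0.14,0.8],[-0.87,0.46,-0.2,0,0,-0.14,0.8],[-0.79,0.57,0,0,0,-0.14,0.8],[-0.7,0.68,0,0,0,-0.14,0.8]]]' >/dev/null
python3 goto.py .5076 -.0386 .078 -48
```

```text
t 4.8 p [ 0.5135 -0.0465  0.0834] F [ -2.1  -5.3 -11.1] gap 0.015 jaw -49.6 z [ 0.018 -0.021 -1.   ] q [-0.08  0.33 -0.36  0.87 -0.02  2.36]
d cm [-0.59  0.79 -0.54] | 1.13 turn [0.021 0.019 0.028]
```

```bash
python3 -m crank '[[[-0.6,0.75,-0.2,0,0,-0.1,0.8],[-0.65,0.75,0,0,0,-0.12,0.8],[-0.6,0.8,0,0,0,-0.12,0.8],[-0.5,0.9,0,0,0,-0.12,0.8],[-0.4,0.95,0,0,0,-0.12,0.8]]]' >/dev/null
python3 goto.py .4897 .0059 .078 -88
```

```text
t 5.3 p [ 0.4897 -0.0081  0.0847] F [  5.8  -2.9 -19.9] gap 0.0149 jaw -84.6 z [ 0.011 -0.038 -0.999] q [ 0.01  0.29 -0.4   0.86 -0.04  3.05]
d cm [-0.    1.4  -0.67] | 1.56 turn [ 0.039  0.01  -0.06 ]
```

```bash
python3 -m crank '[[[0,0.7,0,0.02,0.01,0,0.8],[0.05,0.8,0,0.02,0,0,0.8],[0.1,0.8,0,0,0,0,0.8]]]' >/dev/null
python3 goto.py .4897 .0059 .078 -88
python3 -m crank '[[[0.1,0.7,0,0,0,0,0.8],[0.1,0.7,0,0,0,0,0.8]]]' >/dev/null
python3 goto.py .4897 .0059 .078 -88
```

```text
t 5.6 p [0.4869 0.0114 0.0842] F [ -4.4 -25.9  -7.1] gap 0.015 jaw -84.5 z [-0.008 -0.007 -1.   ] q [ 0.03  0.3  -0.39  0.89 -0.01  3.07]
d cm [ 0.28 -0.55 -0.62] | 0.87 turn [ 0.007 -0.009 -0.061]
t 5.8 p [0.4867 0.015  0.0844] F [ -3.4 -38.2  -8.2] gap 0.0149 jaw -84.6 z [-0.013 -0.032 -0.999] q [ 0.05  0.31 -0.39  0.89 -0.03  3.1 ]
d cm [ 0.3  -0.91 -0.64] | 1.15 turn [ 0.032 -0.014 -0.06 ]
```

```bash
python3 -m crank '[[[0,-0.5,1.5,0,0,0.1,4],[-1.0,0,4,0,0,0.15,4],[-1.0,1,4,0.02,0,0.15,4],[-1,2.5,3,0,0,0.15,4],[0,2,3,0,0,0.15,4]]]' >/dev/null
python3 goto.py .446 .377 .15 134
python3 - <<'E'
from h import *
for n in('scene','top'):
    P=cloud(n,np.load(n+'m.npy'));P=P[(P[:,2]>.11)&(P[:,2]<.6)]
    for a,b in((-.1,.1),(.1,.2),(.2,.3),(.3,.4),(.4,.5),(.5,.6)):
        q=P[(P[:,1]>a)&(P[:,1]<b)&(P[:,0]>.3)&(P[:,0]<.8)]
        if len(q):i=q[:,0].argmin();print(n,a,b,len(q),np.percentile(q[:,0],1).round(3),q[:,2].max().round(3))
# lever check
p,d=snap('top');
for s in silhouettes('lever_post','top')[:2]:
    P=cloud('top',d,s['region']);print(s['conf'],P[P[:,2]>.06].mean(0),P.max(0))
E
```

```text
t 6.3 p [0.4576 0.0611 0.2472] F [ 0.4 -0.6  0.7] gap 0.0401 jaw -44.1 z [ 0.01  -0.019 -1.   ] q [ 0.14  0.13 -0.17  1.27 -0.02  2.49]
d cm [-1.16 31.59 -9.72] | 33.07 turn [ 0.019  0.01  -0.034]
scene -0.1 0.1 3 0.306 0.495
scene 0.1 0.2 2 0.526 0.508
scene 0.2 0.3 1671 0.581 0.364
scene 0.3 0.4 4115 0.526 0.553
scene 0.4 0.5 8600 0.504 0.559
scene 0.5 0.6 10935 0.449 0.593
top -0.1 0.1 3 0.31 0.57
top 0.1 0.2 47 0.632 0.162
top 0.2 0.3 2938 0.583 0.56
top 0.3 0.4 6334 0.531 0.561
top 0.4 0.5 7867 0.509 0.561
top 0.5 0.6 9777 0.454 0.6
```

```bash
python3 -m crank '[[[-0.2,2.8,0,0,0,0.15,5.5],[-0.2,2.8,0,0,0,0.15,5.5],[-0.2,2.8,0,0,0,0.15,5.5],[-0.2,2.8,0,0,0,0.15,5.5],[-0.2,2.8,0,0,0,0.15,5.5]]]' >/dev/null
python3 -m crank '[[[-0.2,2.8,-1,0,0,0.15,5.5],[-0.2,2.8,-1,0,0,0.15,5.5],[-0.2,2.8,-1,0,0,0.15,5.5],[0,2.8,-1,0,0,0.15,5.5],[0,2,-1,0,0,0.15,5.5]]]' >/dev/null
python3 -m crank '[[[0,0,-1,0,0,0.15,5.5],[0,0,-1,0,0,0.15,5.5],[0,0,-1,0,0,0.15,5.5],[0,0,-1,0,0,0.15,5.5],[0,0,0,0,0,0.15,5.5]]]' >/dev/null
python3 goto.py .446 .377 .15 134
```

```text
t 7.9 p [0.4552 0.3488 0.171 ] F [-0.2  0.2  0.1] gap 0.0546 jaw 84.7 z [-0.006  0.057 -0.998] q [ 0.63  0.34 -0.09  1.12  0.05  0.72]
d cm [-0.92  2.82 -2.1 ] | 3.64 turn [-0.051 -0.03   0.86 ]
```

```bash
python3 -m crank '[[[-0.3,0.9,-1,-0.02,-0.01,0.15,5.5],[-0.3,0.9,-1,-0.02,-0.01,0.15,5.5],[-0.3,0.7,-1,-0.01,-0.01,0.15,5.5],[0,0.2,-1,0,0,0.15,5.5],[0,0,-0.5,0,0,0.15,5.5]]]' >/dev/null
python3 -m crank '[[[0,0,-1,0,0,0.1,5.5],[0,0,-1,0,0,0.0,5.5],[0,0,0,0,0,0,5.5]]]' >/dev/null
python3 goto.py .446 .377 .026 133.9
```

```text
t 8.7 p [0.4531 0.3785 0.1086] F [ 0.2 -0.2 -0.4] gap 0.055 jaw 133.7 z [ 0.012  0.024 -1.   ] q [ 0.69  0.41 -0.14  0.99  0.01 -0.07]
d cm [-0.71 -0.15 -8.26] | 8.29 turn [-0.024  0.012  0.003]
```

```bash
python3 -m crank '[[[-0.6,-0.1,-3,-0.02,0.01,0,5.5],[-0.1,0,-3,0,0,0,5.5],[0,0,-1.6,0,0,0,5.5],[0,0,0,0,0,0,5.5]]]' >/dev/null
python3 goto.py .446 .377 .026 133.9
```

```text
t 9.1 p [0.4487 0.3786 0.0334] F [-0.4  0.6 -0.3] gap 0.0549 jaw 133.1 z [ 0.006  0.008 -1.   ] q [ 0.7   0.49 -0.23  0.84  0.   -0.05]
d cm [-0.27 -0.16 -0.74] | 0.8 turn [-0.008  0.006  0.014]
```

```bash
python3 -m crank '[[[-0.25,-0.15,-0.6,0,0,0.01,5.5],[0,0,0,0,0,0,2.5],[0,0,0,0,0,0,2.5],[0,0,0,0,0,0,2.5],[0,0,0,0,0,0,2.5]]]' 40 >/dev/null
python3 goto.py .446 .377 .026 133.9
```

```text
t 9.6 p [0.4482 0.3783 0.031 ] F [-0.  -0.9 -1. ] gap 0.0275 jaw 133.6 z [ 0.011  0.012 -1.   ] q [ 0.7   0.49 -0.24  0.82  0.   -0.06]
d cm [-0.22 -0.13 -0.5 ] | 0.56 turn [-0.012  0.011  0.006]
```

```bash
cat > tg.py <<'E'
from goto import *
ry=-1.004;ro=np.array([.4448,.249,.07]);h=np.array([np.cos(ry),np.sin(ry),0]);ez=np.array([0,0,1.])
a=(h+ez)/2**.5; tz=(h-ez)/2**.5
R1=np.c_[-a,np.cross(tz,-a),tz]
T1=ro+.0025*a-.014*tz
def go(T,Rt,n=1):
    st();rep(T,Rt)
E
python3 -m crank '[[[0,0,4,0,0,0,2.5],[-0.5,-1,4,0,0,0,2.5],[-0.5,-2,4,0,0,0,2.5],[0,0,0,0,0,0,2.5]]]' >/dev/null
python3 -c "
from tg import *
go(T1+.004*a-.07*tz,R1)
p,d=snap('scene','s1.png');cv2.imwrite('pics/s1c.png',cv2.resize(p[130:350,230:450,::-1],None,fx=2.7,fy=2.7))"
```

```text
t 10.0 p [0.437  0.3471 0.1548] F [ 0.5 -0.2 -0.8] gap 0.0274 jaw 133.6 z [ 0.009  0.011 -1.   ] q [ 0.67  0.33 -0.14  1.09  0.   -0.09]
d cm [-2.17 -5.19 -2.08] | 6.0 turn [-0.108 -0.869 -1.667]
```

View pics/s1c.png

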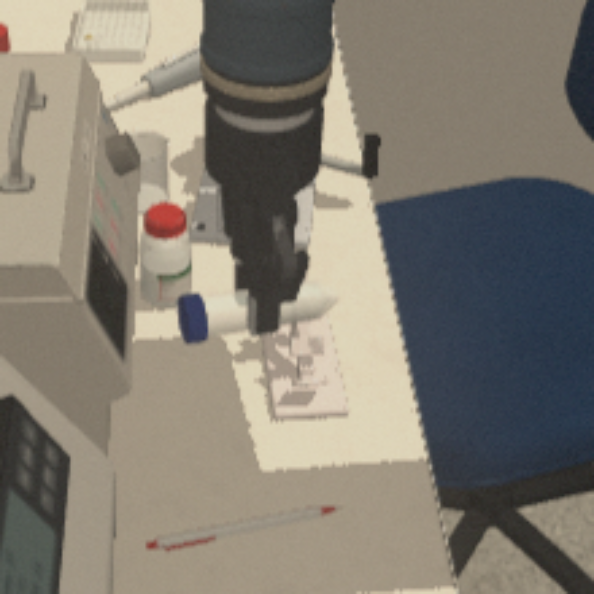

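```bash
python3 -m crank '[[[-0.2,-0.4,0.3,-0.008,-0.067,-0.128,2.5],[-0.2,-0.4,0.3,-0.008,-0.067,-0.128,2.5],[-0.2,-0.4,0.2,-0.008,-0.067,-0.128,2.5],[-0.2,-0.4,0,-0.008,-0.067,-0.128,2.5],[-0.2,-0.4,0,-0.008,-0.067,-0.128,2.5]]]' >/dev/null
python3 -m crank '[[[-0.2,-0.4,0,-0.008,-0.067,-0.128,2.5],[-0.2,-0.4,0,-0.008,-0.067,-0.128,2.5],[-0.2,-0.4,0,-0.008,-0.067,-0.128,2.5],[-0.2,-0.4,0,-0.008,-0.067,-0.128,2.5],[-0.2,-0.4,0,-0.008,-0.067,-0.128,2.5]]]' >/dev/null
python3 -c "
from tg import *
go(T1+.004*a-.07*tz,R1)"
```

```text
t 11.05 p [0.4146 0.3054 0.153 ] F [-0.  -0.3 -0.6] gap 0.0276 jaw 52.7 z [ 0.429 -0.436 -0.791] q [ 0.97  0.37 -0.26  1.09 -0.64  1.64]
d cm [ 0.08 -1.01 -1.9 ] | 2.15 turn [-0.025 -0.173 -0.345]
```

```bash
python3 -m crank '[[[0,-0.3,-0.5,-0.008,-0.06,-0.12,2.5],[0,-0.3,-0.6,-0.008,-0.06,-0.12,2.5],[0,-0.3,-0.4,-0.007,-0.05,-0.1,2.5],[0,0,0,0,0,0,2.5],[0,0,0,0,0,0,2.5]]]' >/dev/null
python3 -c "
from tg import *
go(T1+.004*a-.07*tz,R1)
go(T1+.004*a,R1)
p,d=snap('scene','s2.png');cv2.imwrite('pics/s2c.png',cv2.resize(p[180:330,260:410,::-1],None,fx=4,fy=4,interpolation=2))
for n in('scene','top'):
  if n=='top':p,d=snap(n)
  for s in silhouettes('tube',n)[:2]:
    P=cloud(n,d,s['region']);P=P[(abs(P-np.array([.44,.25,.1]))<.12).all(1)]
    if len(P)<30:continue
    c=P.mean(0);w,v=np.linalg.eigh(np.cov((P-c).T));print(n,s['conf'],len(P),c.round(4),v[:,2].round(3))
print('expected mid',p[:0] if 0 else '', (np.array(manip.state()['position'])-.0025*np.array(-np.array(manip.state()['ee_rot'])[:,0])+.014*np.array(manip.state()['ee_rot'])[:,2]).round(4),'a',a)
"
```

```text
t 11.55 p [0.4125 0.2976 0.1308] F [-0.1 -0.  -1.2] gap 0.0274 jaw 32.2 z [ 0.377 -0.602 -0.704] q [ 0.99  0.53 -0.15  1.29 -0.7   2.15]
d cm [ 0.29 -0.23  0.32] | 0.49 turn [0.004 0.001 0.005]
t 11.55 p [0.4125 0.2976 0.1308] F [-0.1 -0.  -1.2] gap 0.0274 jaw 32.2 z [ 0.377 -0.602 -0.704] q [ 0.99  0.53 -0.15  1.29 -0.7   2.15]
d cm [ 2.94 -4.41 -4.63] | 7.04 turn [0.004 0.001 0.005]
scene 0.6 187 [0.4032 0.3207 0.0984] [-0.252  0.365  0.896]
top 0.7 298 [0.426  0.2771 0.1469] [-0.362  0.667 -0.651]
expected mid  [0.417  0.2903 0.1207] a [ 0.37966833 -0.59653328  0.70710678]
```

View pics/s2c.png

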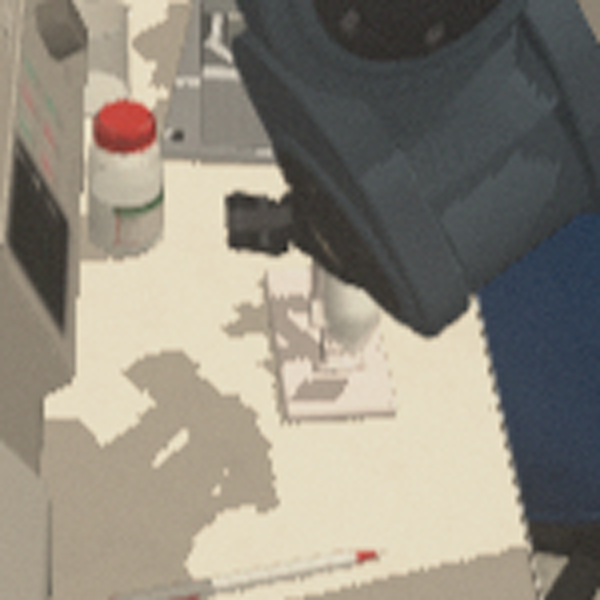

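```bash
python3 -m crank '[[[1.0,-1.5,-1.6,0,0,0,2.5],[0.8,-1.3,-1.4,0,0,0,2.5],[0.5,-0.7,-0.7,0,0,0,2.5],[0,0,0,0,0,0,2.5]]]' 
python3 -c "
from tg import *
go(T1+.004*a,R1)"
```

```text
time_s: 12.15
position: [0.4366, 0.2618, 0.0974]
ee_rot: [[-0.375, 0.845, 0.382], [0.6, 0.535, -0.595], [-0.707, 0.006, -0.707]]
force: [0.4, -0.1, -0.2]
finger_gap: 0.0272
t 12.15 p [0.4366 0.2618 0.0974] F [ 0.4 -0.1 -0.2] gap 0.0272 jaw 32.4 z [ 0.382 -0.595 -0.707] q [ 0.92  0.53 -0.25  1.12 -0.73  2.06]
d cm [ 0.53 -0.83 -1.29] | 1.62 turn [-0.004  0.005  0.002]
```

```bash
python3 -m crank '[[[0.25,-0.4,-0.6,0,0,0,2.5],[0.15,-0.25,-0.4,0,0,0,2.5],[0,0,0,0,0,0,2.5]]]' 
python3 -c "
from tg import *
go(T1+.004*a,R1)"
python3 -m crank '[[[0.15,-0.2,-0.3,0,0,0,2.5],[0,0,0,0,0,0,2.5]]]' 
python3 -c "
from tg import *
go(T1+.004*a,R1)"
```

```text
time_s: 12.45
position: [0.4409, 0.2558, 0.0887]
ee_rot: [[-0.375, 0.844, 0.384], [0.601, 0.536, -0.592], [-0.706, 0.009, -0.709]]
force: [-2.7, 1.4, 0.2]
finger_gap: 0.0279
t 12.45 p [0.4409 0.2558 0.0887] F [-2.7  1.4  0.2] gap 0.0279 jaw 32.4 z [ 0.384 -0.592 -0.709] q [ 0.91  0.53 -0.27  1.08 -0.73  2.04]
d cm [ 0.1  -0.23 -0.42] | 0.49 turn [-0.007  0.007  0.001]
time_s: 12.65
position: [0.4409, 0.2545, 0.0878]
ee_rot: [[-0.378, 0.842, 0.385], [0.6, 0.539, -0.591], [-0.705, 0.007, -0.709]]
force: [-0.1, -0.6, -0.6]
finger_gap: 0.0274
t 12.65 p [0.4409 0.2545 0.0878] F [-0.1 -0.6 -0.6] gap 0.0274 jaw 32.6 z [ 0.385 -0.591 -0.709] q [ 0.91  0.53 -0.28  1.08 -0.73  2.03]
d cm [ 0.11 -0.1  -0.33] | 0.36 turn [-0.006  0.005 -0.003]
```

```bash
python3 -m crank '[[[0.15,-0.15,-0.5,0,0,0,2.5],[0,0,0,0,0,0,2.5]]]' |grep -E 'pos|force'
python3 -m crank '[[[0.15,-0.2,-0.3,0,0,0,2.5],[0,0,0,0,0,0,2.5]]]' |grep -E 'pos|force'
python3 -m crank '[[[0.15,-0.2,-0.3,0,0,0,2.5],[0,0,0,0,0,0,2.5]]]' |grep -E 'pos|force'
python3 -c "
from tg import *
go(T1+.004*a,R1)"
```

```text
position: [0.4407, 0.2527, 0.086]
force: [-0.1, 0.1, -1.1]
position: [0.441, 0.2521, 0.0854]
force: [-0.2, 0.2, 0.0]
position: [0.4411, 0.2516, 0.0849]
force: [0.4, -0.6, -0.8]
t 13.25 p [0.4411 0.2516 0.0849] F [ 0.4 -0.6 -0.8] gap 0.0275 jaw 33.4 z [ 0.391 -0.587 -0.708] q [ 0.9   0.52 -0.3   1.05 -0.74  2.01]
d cm [ 0.08  0.19 -0.04] | 0.21 turn [-0.004  0.003 -0.015]
```

```bash
python3 -m crank '[[[0.3,-0.1,-0.4,0,0,0.01,2.5],[0.2,-0.2,-0.4,0,0,0,2.5],[0,0,0,0,0,0,2.5]]]' |grep -E 'pos|force'
python3 -m crank '[[[0.2,-0.2,-0.4,0,0,0,2.5],[0,0,0,0,0,0,2.5]]]' |grep -E 'pos|force'
python3 -c "
from tg import *
go(T1+.004*a,R1)"
```

```text
position: [0.4418, 0.2501, 0.0821]
force: [-0.4, -1.3, -1.9]
position: [0.4422, 0.2495, 0.0809]
force: [-1.5, -2.3, -2.1]
t 13.75 p [0.4422 0.2495 0.0809] F [-1.5 -2.3 -2.1] gap 0.0273 jaw 34.7 z [ 0.401 -0.579 -0.71 ] q [ 0.9   0.52 -0.32  1.02 -0.74  1.98]
d cm [-0.02  0.4   0.36] | 0.54 turn [-0.004 -0.002 -0.039]
```

```bash
python3 -c "
from tg import *
p,d=snap('scene');q,e=snap('top')
A=cv2.resize(p[215:300,290:390,::-1],(400,340),interpolation=2);B=cv2.resize(q[210:270,265:345,::-1],(400,300),interpolation=2)
im=np.zeros((340,800,3),np.uint8);im[:,:400]=A;im[:300,400:]=B;cv2.imwrite('pics/s3.png',im)"
```

```text
(no output)
```

View pics/s3.png

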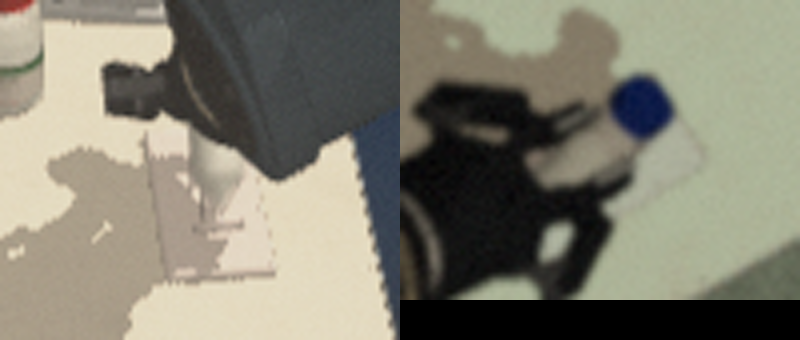

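```bash
cat > capchk.py <<'E'
from tg import *
q,e=snap('top');b=(q[:,:,2].astype(int)-q[:,:,0]>25);b[:, :250]=0;b[:200]=0;b[270:]=0;b[:,350:]=0
P=cloud('top',e,b);print(b.sum(),P.mean(0).round(4))
vv,uu=np.nonzero(b);print('px',uu.mean(),vv.mean())
s=manip.state();p=np.array(s['position']);R=np.array(s['ee_rot']);aa=-R[:,0]
m=p-.0025*aa+.014*R[:,2];print('hand mid',m.round(4),'rest mid',ro,'diff along a,jaw,tz',[round(float((m-ro)@x)*1000,1) for x in(a,R1[:,1],tz)])
# cap: mean of visible surface px model: project points on cap top disc+side facing camera
def cappx(mid,ax):
    u=np.cross(ax,[0,0,1.]);u/=np.linalg.norm(u);w=np.cross(ax,u);t=np.linspace(0,6.28,60)
    pts=np.vstack([mid+ax*l+.017*(np.cos(t)[:,None]*u+np.sin(t)[:,None]*w) for l in(.044,.057)])
    x=proj('top',pts).astype(np.float32);h=cv2.convexHull(x);M=cv2.moments(h);return np.round([M['m10']/M['m00'],M['m01']/M['m00']],2)
print('hand model px',cappx(m,aa),'rest model px (top-fit)',cappx(np.array([.4464,.2483,.07]),a),'avg-fit',cappx(ro,a))
for k,x in(('jaw',R1[:,1]),('a',a),('tz',tz)):print(k,'px/mm',((cappx(ro+.005*x,a)-cappx(ro,a))/5).round(2))
E
python3 capchk.py
```

```text
96 [0.4634 0.2171 0.1188]
px 312.9479166666667 231.02083333333334
hand mid [0.4471 0.2427 0.0687] rest mid [0.4448 0.249  0.07  ] diff along a,jaw,tz [3.7, -1.5, 5.5]
hand model px [314.52 230.41] rest model px (top-fit) [312.61 231.01] avg-fit [312.33 231.61]
jaw px/mm [-0.2  -0.32]
a px/mm [ 0.22 -0.18]
tz px/mm [ 0.23 -0.1 ]
```

```bash
python3 -m crank '[[[0,0,0,0,0,0,3.6],[0,0,0,0,0,0,5],[0,0,0,0,0,0,5]]]' |grep -E 'pos|force'
python3 capchk.py
python3 -m crank '[[[-0.8,1.2,1.4,0,0,0,5],[-1.6,2.4,2.8,0,0,0,5],[-1.6,2.4,2.8,0,0,0,5],[-1,1.4,1.8,0,0,0,5]]]' |grep -E 'pos|force'
python3 capchk.py
```

```text
position: [0.4433, 0.2496, 0.0798]
force: [0.5, -0.8, 0.1]
97 [0.4594 0.2217 0.1129]
px 311.16494845360825 232.8556701030928
hand mid [0.4479 0.243  0.0681] rest mid [0.4448 0.249  0.07  ] diff along a,jaw,tz [3.4, -0.6, 6.1]
hand model px [314.43 230.16] rest model px (top-fit) [312.61 231.01] avg-fit [312.33 231.61]
jaw px/mm [-0.2  -0.32]
a px/mm [ 0.22 -0.18]
tz px/mm [ 0.23 -0.1 ]
position: [0.392, 0.3216, 0.168]
force: [0.4, 0.6, -0.3]
97 [0.4595 0.2218 0.1124]
px 311.16494845360825 232.8556701030928
hand mid [0.3962 0.317  0.1582] rest mid [0.4448 0.249  0.07  ] diff along a,jaw,tz [3.4, -4.5, -121.4]
hand model px [283.08 244.93] rest model px (top-fit) [312.61 231.01] avg-fit [312.33 231.61]
jaw px/mm [-0.2  -0.32]
a px/mm [ 0.22 -0.18]
tz px/mm [ 0.23 -0.1 ]
```

```bash
cat > tubefit.py <<'E'
from tg import *
from scipy.optimize import least_squares
def tubefit(n,d,mid0,ax0,mask=None,rad=.075,zlo=.02):
    P=cloud(n,d,mask);P=P[(np.linalg.norm(P-mid0,axis=1)<rad)&(P[:,2]>zlo)]
    a0=ax0/np.linalg.norm(ax0);u=np.cross(a0,[.3,.5,.1]);u/=np.linalg.norm(u);w=np.cross(a0,u)
    def sd(q):
        ax=a0+q[3]*u+q[4]*w;ax/=np.linalg.norm(ax);r=P-(mid0+q[0]*a0+q[1]*u+q[2]*w)
        l=r@ax;rho=np.linalg.norm(r-l[:,None]*ax,axis=1)
        rc=np.where(l>.044,.017,np.where(l>-.033,.0147,.0147-(-.033-l)*.0103/.024))
        dr=rho-rc;dl=abs(l)-.057
        return np.where((dr>0)|(dl>0),np.hypot(np.maximum(dr,0),np.maximum(dl,0)),np.maximum(dr,dl))
    r=least_squares(sd,np.zeros(5),loss='soft_l1',f_scale=.0015)
    e=sd(r.x);q=r.x;ax=a0+q[3]*u+q[4]*w;ax/=np.linalg.norm(ax)
    return (mid0+q[0]*a0+q[1]*u+q[2]*w).round(4),ax.round(3),len(P),np.median(abs(e)).round(5)
E
python3 -c "
from tubefit import *
st()
D={n:snap(n) for n in('top','scene')}
for n,(p,d) in D.items():
  for s in silhouettes('tube',n)[:2]:
    try: print(n,s['conf'],s['extent'],tubefit(n,d,ro,a,s['region']))
    except Exception as ex: print(ex)
p=D['scene'][0];q=D['top'][0]
A=cv2.resize(p[215:300,290:390,::-1],(400,340),interpolation=2);B=cv2.resize(q[210:270,265:345,::-1],(400,300),interpolation=2)
im=np.zeros((340,800,3),np.uint8);im[:,:400]=A;im[:300,400:]=B;cv2.imwrite('pics/s4.png',im)"
```

```text
t 14.7 p [0.3916 0.3237 0.1699] F [-0.9  1.8  2.1] gap 0.05 jaw 34.4 z [ 0.398 -0.583 -0.709] q [ 1.05  0.5  -0.08  1.4  -0.69  2.17]
top 0.54 [290.6, 228.7, 319.5, 249.3] (array([0.443 , 0.2519, 0.0688]), array([ 0.391, -0.59 ,  0.706]), 373, np.float64(0.00097))
scene 0.67 [298.9, 157.8, 342.9, 225.5] (array([0.4522, 0.2641, 0.082 ]), array([ 0.286, -0.842,  0.456]), 3, np.float64(0.00016))
scene 0.67 [311.6, 160.9, 335.6, 176.6] (array([0.4448, 0.249 , 0.07  ]), array([ 0.38 , -0.597,  0.707]), 0, np.float64(nan))
  return _methods._mean(a, axis=axis, dtype=dtype,
  ret = ret.dtype.type(ret / rcount)
```

View pics/s4.png

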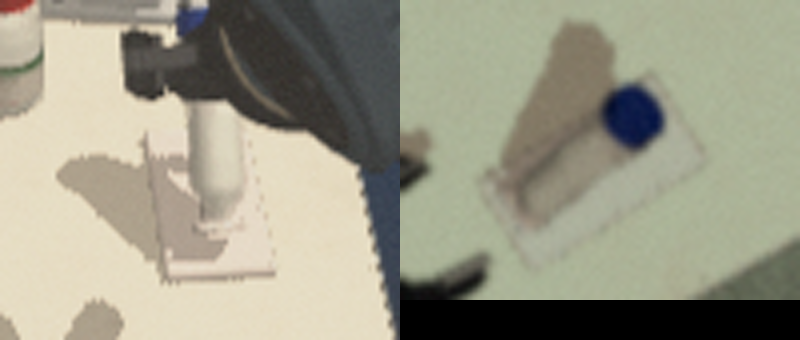

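```bash
cat >> tg.py <<'E'
mt=np.array([.443,.252,.069])
R2=np.c_[np.cross(R1[:,1],-a),R1[:,1],-a]
G2=mt+.051*a
E
python3 -m crank '[[[0.5,-0.5,2.5,0.12,0.077,0,5],[1,-1,3,0.12,0.077,0,5],[1,-1,2,0.12,0.077,0,5],[1,-1.5,1,0.12,0.077,0,5],[1,-1.5,0,0.12,0.077,0,5]]]' |grep -E 'pos|force'
python3 -m crank '[[[1,-1.5,0,0.12,0.077,0,5],[1,-1.5,0,0.12,0.077,0,5],[1,-1.5,0,0.12,0.077,0,5],[1,-1.5,0,0.12,0.077,0,5],[0.5,-1,0,0.12,0.077,0,5]]]' |grep -E 'pos|force'
python3 -c "
from tg import *
go(G2+.07*a,R2)"
```

```text
position: [0.4381, 0.2628, 0.2428]
force: [-0.2, 0.4, -0.1]
position: [0.4872, 0.1837, 0.2448]
force: [-0.2, -0.0, -0.7]
t 15.9 p [0.4872 0.1837 0.2448] F [-0.2 -0.  -0.7] gap 0.05 jaw 33.2 z [-0.311  0.547 -0.777] q [0.05 0.44 0.08 1.56 0.6  0.91]
d cm [ 0.18 -0.39 -9.03] | 9.04 turn [ 0.062  0.1   -0.01 ]
```

```bash
python3 -m crank '[[[0,-0.1,-3,0.03,0.05,0,5],[0,-0.1,-3,0.03,0.05,-0.01,5],[0,-0.1,-2.6,0,0,0,5],[0,0,0,0,0,0,5],[0,0,0,0,0,0,5]]]' |grep -E 'pos|force'
python3 -c "
from tg import *
go(G2+.07*a,R2);rep(G2,R2)"
```

```text
position: [0.4884, 0.1702, 0.1485]
force: [-0.1, 0.8, 0.3]
t 16.4 p [0.4884 0.1702 0.1485] F [-0.1  0.8  0.3] gap 0.0503 jaw 31.5 z [-0.379  0.607 -0.698] q [-0.    0.59  0.    1.48  0.65  0.85]
d cm [0.06 0.96 0.61] | 1.14 turn [-0.005 -0.015  0.018]
d cm [-2.6   5.13 -4.34] | 7.21 turn [-0.005 -0.015  0.018]
```

Adjust to the axis line, then advance part way.

```bash
python3 -m crank '[[[-0.2,1.3,0.1,-0.005,-0.01,0.015,5],[-0.5,1,-0.7,0,0,0,5],[-0.5,0.6,-0.7,0,0,0,5],[0,0,0,0,0,0,5],[0,0,0,0,0,0,5]]]' |grep -E 'pos|force'
python3 -c "
from tg import *
go(G2,R2)
d=p-mt;print('axial',d@a,'jaw',d@R1[:,1],'perp',d@tz)"
```

```text
position: [0.4765, 0.2026, 0.1407]
force: [-0.9, -0.5, 0.7]
t 16.9 p [0.4765 0.2026 0.1407] F [-0.9 -0.5  0.7] gap 0.0498 jaw 32.5 z [-0.376  0.596 -0.709] q [ 0.06  0.57 -0.05  1.4   0.66  0.9 ]
d cm [-1.41  1.9  -3.57] | 4.28 turn [-0.     0.006 -0.001]
axial 0.09289414012903305 jaw 0.0017263289323252921 perp -0.00854922670736009
```

```bash
python3 -m crank '[[[0.3,-0.5,-0.7,0,0,0,5],[0,0,0,0,0,0,5]]]' |grep -E 'force'
python3 -m crank '[[[-0.6,0.9,-1.1,0,0,0,5],[-0.4,0.6,-0.8,0,0,0,5],[-0.1,0.2,-0.3,0,0,0,5],[0,0,0,0,0,0,5]]]' |grep -E 'force'
python3 -c "
from tg import *
go(G2,R2)
d=p-mt;print('axial',d@a,'jaw',d@R1[:,1],'perp',d@tz)"
```

```text
force: [0.2, -0.6, 0.5]
force: [-0.8, -0.0, -0.1]
t 17.5 p [0.4699 0.2137 0.1113] F [-0.8 -0.  -0.1] gap 0.0499 jaw 32.5 z [-0.373  0.597 -0.711] q [ 0.08  0.58 -0.11  1.31  0.67  0.92]
d cm [-0.76  0.78 -0.63] | 1.26 turn [0.    0.009 0.   ]
axial 0.06298755485320016 jaw 0.0021810282311983194 perp 0.0031129848730168264
```

```bash
python3 -m crank '[[[-0.7,0.7,-0.4,0,0,0,5],[-0.2,0.2,-0.3,0,0,0,5],[0,0,0,0,0,0,5]]]' |grep -E 'force'
python3 -c "
from tg import *
go(G2,R2)
d=p-mt;print('axial',d@a,'jaw',d@R1[:,1],'perp',d@tz)"
```

```text
force: [-0.3, -0.9, 0.9]
t 17.8 p [0.4606 0.2232 0.1041] F [-0.3 -0.9  0.9] gap 0.0499 jaw 32.4 z [-0.373  0.597 -0.711] q [ 0.09  0.57 -0.14  1.27  0.68  0.95]
d cm [ 0.17 -0.16  0.1 ] | 0.25 turn [0.    0.009 0.001]
axial 0.04870541495858749 jaw -0.0006197643234068554 perp -0.0009200008779348913
```

Close on the cap.

```bash
python3 -m crank '[[[0,0,0,0,0,0,2.6],[0,0,0,0,0,0,2.6],[0,0,0,0,0,0,2.6],[0,0,0,0,0,0,2.6]]]' 50 |grep -E 'force|gap'
python3 -c "
from tg import *
go(G2,R2)
d=p-mt;print('axial',d@a,'jaw',d@R1[:,1],'perp',d@tz)"
```

```text
force: [-1.1, -0.2, -0.3]
finger_gap: 0.0341
t 18.2 p [0.4611 0.2228 0.1045] F [-1.1 -0.2 -0.3] gap 0.0341 jaw 32.4 z [-0.372  0.596 -0.711] q [ 0.09  0.57 -0.14  1.27  0.68  0.94]
d cm [ 0.13 -0.13  0.05] | 0.19 turn [0.    0.011 0.   ]
axial 0.049389025011249164 jaw -0.0003908353965272269 perp -0.0008645343185159392
```

```bash
cat >> tg.py <<'E'
S=C(0,.056)
E
python3 -m crank '[[[0.8,-1.2,1.4,0,0,0,2.6],[1.2,-1.8,2.2,0,0,0,2.6],[1.2,-1.8,2.4,0,0,0,2.6],[1,-1.5,2.5,-0.1,-0.065,0,2.6],[1,-1.2,2,-0.11,-0.07,0,2.6]]]' |grep -E 'force|gap'
python3 -m crank '[[[1,-1.0,1.5,-0.11,-0.07,0,2.6],[1,-1,0,-0.11,-0.07,0,2.6],[1,-1,0,-0.11,-0.07,0,2.6],[0.5,-0.5,0,-0.11,-0.07,0,2.6],[0,0,0,0,0,0,2.6]]]' |grep -E 'force|gap'
python3 -c "
from tg import *
print(S);go(S+[0,0,.215],best(32.4))"
```

```text
force: [-0.2, 0.5, -1.2]
finger_gap: 0.0343
force: [-1.2, 0.7, -1.2]
finger_gap: 0.0338
[0.58117646 0.08348442 0.        ]
t 19.2 p [0.552  0.107  0.2297] F [-1.2  0.7 -1.2] gap 0.0338 jaw 32.2 z [ 0.019 -0.008 -1.   ] q [ 0.2   0.3   0.01  1.26 -0.01  1.21]
d cm [ 2.92 -2.36 -1.47] | 4.03 turn [0.008 0.019 0.004]
```

```bash
python3 -m crank '[[[1.5,-1.2,-0.7,0.008,0.019,0,2.6],[1.3,-1.1,-0.5,0,0,0,2.6],[0,0,0,0,0,0,2.6],[0,0,0,0,0,0,2.6]]]' |grep -E 'force|gap'
cat > hang.py <<'E'
from tubefit import *
go(S+[0,0,.215],best(32.4));m0=p+.0494*R[:,2]
D={n:snap(n) for n in('top','scene')}
print('exp mid',m0.round(4),'S',S[:2].round(4))
for n,(I,d) in D.items():
  try: print(n,tubefit(n,d,m0,-R[:,2],None,.06,.075))
  except Exception as ex: print(ex)
A=cv2.resize(D['scene'][0][130:230,270:370,::-1],(400,400),interpolation=2);B=cv2.resize(D['top'][0][140:240,320:420,::-1],(400,400),interpolation=2)
import sys
cv2.imwrite('pics/'+sys.argv[1] if len(sys.argv)==2 else 'pics/tmp.png',np.hstack([A,B]))
E
python3 hang.py h1.png
```

```text
force: [-0.4, 0.2, -0.4]
finger_gap: 0.0343
t 19.6 p [0.5795 0.0841 0.2164] F [-0.4  0.2 -0.4] gap 0.0343 jaw 32.3 z [-0.007  0.009 -1.   ] q [0.14 0.36 0.07 1.28 0.01 1.15]
d cm [ 0.17 -0.06 -0.14] | 0.23 turn [-0.009 -0.008  0.002]
exp mid [0.5791 0.0846 0.167 ] S [0.5812 0.0835]
top (array([0.578 , 0.0864, 0.1653]), array([-0.001,  0.023,  1.   ]), 127, np.float64(0.00055))
scene (array([0.5763, 0.0877, 0.1659]), array([0.004, 0.037, 0.999]), 608, np.float64(0.00117))
```

View pics/h1.png

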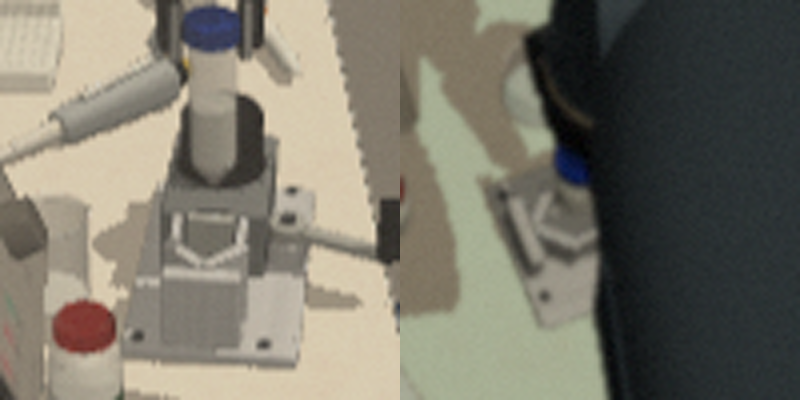

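```bash
cat >> hang.py <<'E'
# tube in clamp frame relative to knob-calibrated camera bias
for n,(I,d) in D.items():
  m,ax,*_=tubefit(n,d,m0,-R[:,2],None,.06,.075)
  for nm,q in(('mid',m),('tip',m-.057*ax)):
    e=q[:2]-np.array(cl[:2]);c_,s_=np.cos(cl[2]),np.sin(cl[2]);b={'scene':(-.0011,.0017),'top':(-.0001,-.0007)}[n]
    print(n,nm,'u,v rel mm',round((c_*e[0]+s_*e[1]-b[0])*1000,1),round((-s_*e[0]+c_*e[1]-b[1])*1000,1),'(want 0.3,57)')
E
python3 -m crank '[[[0.5,-0.5,-1,0.025,-0.005,0,2.6],[0,0,-1.5,0,0,0,2.6],[0,0,0,0,0,0,2.6],[0,0,0,0,0,0,2.6]]]' |grep -E 'force|gap'
python3 hang.py
```

```text
force: [-0.3, 0.3, -0.4]
finger_gap: 0.034
t 20.1 p [0.5836 0.0798 0.192 ] F [-0.3  0.3 -0.4] gap 0.034 jaw 32.3 z [-0.002  0.037 -0.999] q [0.12 0.37 0.02 1.22 0.04 1.12]
d cm [-0.24  0.37  2.3 ] | 2.34 turn [-0.037 -0.002  0.001]
exp mid [0.5835 0.0816 0.1426] S [0.5812 0.0835]
top (array([0.5825, 0.0832, 0.1413]), array([-0.012,  0.005,  1.   ]), 141, np.float64(0.00084))
scene (array([0.5805, 0.0851, 0.1415]), array([0.007, 0.015, 1.   ]), 620, np.float64(0.00112))
top mid u,v rel mm 1.2 55.9 (want 0.3,57)
top tip u,v rel mm 1.8 55.4 (want 0.3,57)
scene mid u,v rel mm 1.1 56.1 (want 0.3,57)
scene tip u,v rel mm 0.4 55.4 (want 0.3,57)
```

```bash
python3 -m crank '[[[-0.05,0.05,-1.5,0,0,0,2.6],[0,0,-1.5,0,0,0,2.6],[0,0,0,0,0,0,2.6]]]' |grep -E 'pos|force'
python3 -m crank '[[[0,0,-1.2,0,0,0,2.6],[0,0,0,0,0,0,2.6]]]' |grep -E 'pos|force'
```

```text
position: [0.5841, 0.0812, 0.1641]
force: [-0.3, -0.4, -1.5]
position: [0.5846, 0.0815, 0.1528]
force: [-0.2, -0.6, -1.5]
```

```bash
python3 -m crank '[[[-0.2,-0.1,-1.0,0,0,0,2.6],[0,0,0,0,0,0,2.6]]]' |grep -E 'pos|force'
python3 -m crank '[[[-0.15,-0.05,-1.0,0,0,0,2.6],[0,0,0,0,0,0,2.6]]]' |grep -E 'pos|force'
python3 -m crank '[[[-0.1,0,-0.8,0,0,0,2.6],[0,0,0,0,0,0,2.6]]]' |grep -E 'pos|force|rot'
```

```text
position: [0.5828, 0.0805, 0.1427]
force: [-0.8, -0.2, -1.2]
position: [0.5814, 0.08, 0.1322]
force: [-0.0, 0.2, -0.2]
position: [0.5808, 0.0799, 0.1237]
ee_rot: [[-0.536, 0.844, 0.006], [0.844, 0.535, 0.038], [0.028, 0.025, -0.999]]
force: [-0.0, -0.0, -1.0]
```

```bash
python3 -m crank '[[[0.1,0.05,-0.5,0,0,0,2.6],[0,0,0,0,0,0,2.6]]]' |grep -E 'pos|force'
python3 -m crank '[[[0,0,-0.3,0,0,0,2.6],[0,0,0,0,0,0,2.6]]]' |grep -E 'pos|force'
python3 -m crank '[[[0,0,-0.2,0,0,0,2.6],[0,0,0,0,0,0,2.6]]]' |grep -E 'pos|force'
```

```text
position: [0.5818, 0.0805, 0.1182]
force: [-0.3, 0.3, -0.9]
position: [0.5824, 0.0806, 0.1161]
force: [-1.2, 0.2, 2.3]
position: [0.5827, 0.0805, 0.1159]
force: [-1.7, -1.0, 2.0]
```

```bash
python3 -m crank '[[[0,0,0,0,0,0,4],[0,0,0,0,0,0,5.2],[0,0,0,0,0,0,5.2],[0,0,1.5,0,0,0,5.2],[0,0,4,0,0,0,5.2]]]' |grep -E 'pos|force'
python3 -m crank '[[[0.5,-1.5,4,0,0,0,6.5],[1,-2.5,2,0,0,0,6.5],[1,-2.5,0,0,0,0,6.5],[0,0,0,0,0,0,6.5]]]' |grep -E 'pos|force'
python3 -c "
from tubefit import *
print('knob',C(0,-.04));go(C(0,-.04,.17),best(0))
p,d=snap('scene','k1.png');m0=np.array([.5805,.084,.067])
print(tubefit('scene',d,m0,ez,None,.065,.07))
print(snap('top')[0].shape)
A=cv2.resize(p[130:230,270:370,::-1],(600,600),interpolation=2);cv2.imwrite('pics/k1c.png',A)
"
```

```text
position: [0.5798, 0.0803, 0.1668]
force: [1.0, 0.5, -0.6]
position: [0.6071, 0.0143, 0.234]
force: [0.0, 0.4, -0.6]
knob [ 0.61687396 -0.00563173  0.        ]
t 22.8 p [0.6071 0.0143 0.234 ] F [ 0.   0.4 -0.6] gap 0.0649 jaw 32.5 z [ 0.008  0.037 -0.999] q [0.01 0.38 0.14 1.33 0.04 1.01]
d cm [ 0.98 -1.99 -6.4 ] | 6.77 turn [-0.034  0.018 -0.568]
(array([0.5874, 0.0793, 0.0663]), array([ 0.075, -0.094,  0.993]), 292, np.float64(0.00099))
(400, 640, 3)
```

View pics/k1c.png

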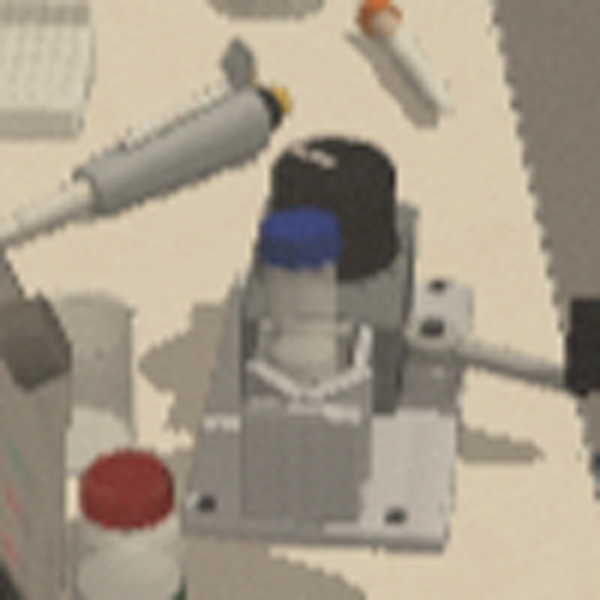

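```bash
cat > bar.py <<'E'
from goto import *
def bar(n,img,c=None):
    # rectify knob top plane to clamp frame, 0.25mm/px
    k=C(0,-.04,.1035)[:2];c_,s_=np.cos(cl[2]),np.sin(cl[2])
    if c is not None:k=np.array(c)
    N=241;g=(np.arange(N)-120)*.00025;U,V=np.meshgrid(g,g,indexing='ij')
    X=np.stack([k[0]+c_*U-s_*V,k[1]+s_*U+c_*V,np.full(U.shape,.1035)],-1).reshape(-1,3)
    m=proj(n,X).astype(np.float32).reshape(N,N,2)
    r=cv2.remap(img,m[...,0],m[...,1],cv2.INTER_LINEAR).astype(float).max(2)
    inn=np.hypot(U,V)<.023
    t=np.percentile(r[inn],50);w=np.where(inn,np.maximum(r-t-25,0),0)
    if w.sum()==0:return None
    cu,cv=(w*U).sum()/w.sum(),(w*V).sum()/w.sum()
    M=np.cov(np.stack([U.ravel(),V.ravel()]),aweights=w.ravel());e,v=np.linalg.eigh(M);d=v[:,1]*np.sign(v[:,1]@[cu,cv]+1e-9)
    return 'centroid mm',round(cu*1e3,1),round(cv*1e3,1),'cw angle deg: centroid',round(-np.degrees(np.arctan2(cv,cu)),1),'pca',round(-np.degrees(np.arctan2(d[1],d[0])),1),'n',int((w>0).sum())
CC={'top':(.6170,-.0063),'scene':(.6152,-.0045)}
E
python3 - <<'E'
from bar import *
print(bar('top',cv2.imread('pics/topm.png'),CC['top']));print(bar('scene',cv2.imread('pics/scenem.png'),CC['scene']));print(bar('scene',cv2.imread('pics/k1.png'),CC['scene']))
E
python3 -m crank '[[[0.5,-1.0,-2.5,-0.03,0.015,0,6.8],[0.5,-1.0,-2.5,0,0,0,6.8],[0.1,-0.2,-1,0,0,0,6.8],[0,0,0,0,0,0,6.8]]]' |grep -E 'force'
python3 goto.py .618 -.008 .094 32
```

```text
('centroid mm', np.float64(9.5), np.float64(-6.9), 'cw angle deg: centroid', np.float64(36.0), 'pca', np.float64(29.9), 'n', 3650)
('centroid mm', np.float64(8.8), np.float64(-8.9), 'cw angle deg: centroid', np.float64(45.4), 'pca', np.float64(-3.5), 'n', 5437)
('centroid mm', np.float64(8.9), np.float64(-8.7), 'cw angle deg: centroid', np.float64(44.6), 'pca', np.float64(-7.0), 'n', 5692)
force: [-1.3, -0.4, 0.4]
t 23.3 p [ 0.6154 -0.0029  0.1708] F [-1.3 -0.4  0.4] gap 0.0677 jaw 32.8 z [-0.011  0.008 -1.   ] q [-0.01  0.44  0.07  1.21  0.01  0.99]
d cm [ 0.26 -0.51 -7.68] | 7.7 turn [-0.008 -0.011 -0.013]
```

```bash
python3 -m crank '[[[0.2,-0.5,-2.5,-0.008,-0.01,0,6.8],[0,0,-2.5,0,0,0,6.8],[0,0,-1.7,0,0,0,6.8],[0,0,0,0,0,0,6.8]]]' |grep -E 'force'
python3 goto.py .618 -.008 .094 32
```

```text
force: [-0.2, 0.9, -0.4]
t 23.7 p [ 0.6173 -0.0047  0.1051] F [-0.2  0.9 -0.4] gap 0.0679 jaw 32.9 z [ 0.002  0.001 -1.   ] q [-0.01  0.47 -0.05  1.05  0.    0.99]
d cm [ 0.07 -0.33 -1.11] | 1.16 turn [-0.001  0.002 -0.016]
```

```bash
python3 -m crank '[[[0.1,-0.4,-0.9,0,0,0,6.8],[0,0,0,0,0,0,6.8],[0,0,0,0,0,0,4.5],[0,0,0,0,0,0,4.5]]]' 60 |grep -E 'force'
python3 -m crank '[[[0,0,0,0,0,0,4.5]]]' |grep -E 'force'
python3 goto.py .618 -.008 .094 32; python3 -c "
from cell import manip;print(manip.state()['wrist_torque'])"
```

```text
force: [-5.7, -4.6, -2.0]
force: [6.2, 2.2, -14.1]
t 24.2 p [ 0.6172 -0.0094  0.0996] F [  6.2   2.2 -14.1] gap 0.0504 jaw 32.9 z [ 0.001 -0.001 -1.   ] q [-0.01  0.48 -0.06  1.04 -0.    0.98]
d cm [ 0.08  0.14 -0.56] | 0.58 turn [ 0.001  0.001 -0.016]
[ 0.63579814 -1.40910731 -0.01426745]
```

```bash
cat > tq.py <<'E'
from goto import *
print(round(s['time_s'],2),'jaw',np.rad2deg(np.arctan2(R[1,1],R[0,1])).round(1),'p',p.round(4),'F',np.round(s['force'],1),'T',np.round(s['wrist_torque'],2),'q6',round(s['joint_positions'][5],2),'tq6',round(s['joint_torque'][5],2))
E
python3 tq.py
python3 -m crank '[[[0,0,0,0,0,0.12,4.5],[0,0,0,0,0,0.12,4.5]]]' >/dev/null; python3 tq.py
python3 -m crank '[[[0,0,0,0,0,0.12,4.5],[0,0,0,0,0,0.12,4.5]]]' >/dev/null; python3 tq.py
python3 -m crank '[[[0,0,0,0,0,0.12,4.5]]]' >/dev/null; python3 tq.py
python3 -m crank '[[[0,0,0,0,0,0.12,4.5]]]' >/dev/null; python3 tq.py
```

```text
24.2 jaw 32.9 p [ 0.6172 -0.0094  0.0996] F [  6.2   2.2 -14.1] T [ 0.64 -1.41 -0.01] q6 0.98 tq6 -0.01
24.4 jaw 46.9 p [ 0.6179 -0.0088  0.0995] F [ 0.6  1.5 -3.8] T [ 0.22 -0.15 -0.11] q6 0.74 tq6 2.07
24.6 jaw 61.3 p [ 0.6184 -0.0081  0.0995] F [ 1.4  1.  -5.7] T [ 0.31 -0.2   0.05] q6 0.49 tq6 2.19
24.7 jaw 68.4 p [ 0.6185 -0.0077  0.0996] F [-0.8  0.9 -2.9] T [ 0.5   0.19 -1.43] q6 0.36 tq6 1.32
24.8 jaw 75.4 p [ 0.6207 -0.0079  0.0999] F [-5.7  8.6 -4.2] T [ 2.08  1.98 -1.37] q6 0.24 tq6 -0.0
```

```bash
python3 -m crank '[[[0,0,0,0,0,0,6.0],[0,0,0,0,0,0,6.0],[-0.2,0,-0.3,0,0,0,6.0],[0,0,0,0,0,0,4.5],[0,0,0,0,0,0,4.5]]]' >/dev/null; python3 tq.py
python3 -m crank '[[[0,0,0,0,0,0,4.5]]]' >/dev/null; python3 tq.py
```

```text
25.3 jaw 75.1 p [ 0.6195 -0.0076  0.0988] F [ 1.5 -0.1 -4. ] T [-0.16 -0.43  0.05] q6 0.25 tq6 0.02
25.4 jaw 75.0 p [ 0.6195 -0.0076  0.0988] F [ 1.4  0.  -1.7] T [-0.09 -0.13  0.  ] q6 0.25 tq6 0.03
```

```bash
python3 -m crank '[[[0,0,0,0,0,-0.12,4.5],[0,0,0,0,0,-0.12,4.5],[0,0,0,0,0,-0.12,4.5]]]' >/dev/null; python3 tq.py
python3 -m crank '[[[0,0,0,0,0,-0.12,4.5],[0,0,0,0,0,-0.12,4.5],[0,0,0,0,0,-0.12,4.5],[0,0,0,0,0,-0.12,4.5]]]' >/dev/null; python3 tq.py
python3 -m crank '[[[0,0,0,0,0,-0.12,4.5],[0,0,0,0,0,-0.12,4.5],[0,0,0,0,0,-0.12,4.5],[0,0,0,0,0,-0.12,4.5]]]' >/dev/null; python3 tq.py
python3 -m crank '[[[0,0,0,0,0,-0.12,4.5],[0,0,0,0,0,-0.12,4.5],[0,0,0,0,0,-0.12,4.5],[0,0,0,0,0,-0.12,4.5]]]' >/dev/null; python3 tq.py
```

```text
25.7 jaw 53.7 p [ 0.6189 -0.0089  0.0987] F [-2.5 -1.   3.4] T [-0.24  0.32 -0.03] q6 0.62 tq6 -2.18
26.1 jaw 24.9 p [ 0.6173 -0.0103  0.0987] F [-2.7 -0.7  3.9] T [-0.06  0.18 -0.04] q6 1.12 tq6 -2.11
26.5 jaw -3.9 p [ 0.6153 -0.0108  0.0987] F [-2.3  0.3 -1.8] T [ 0.01  0.05 -0.02] q6 1.63 tq6 -2.09
26.9 jaw -32.7 p [ 0.6133 -0.0103  0.0987] F [-2.1  1.5 -2.5] T [ 0.03 -0.02  0.01] q6 2.13 tq6 -2.06
```

```bash
python3 -m crank '[[[0,0,0,0,0,-0.12,4.5],[0,0,0,0,0,-0.075,4.5],[0,0,0,0,0,0,4.5]]]' >/dev/null; python3 tq.py
```

```text
27.2 jaw -44.5 p [ 0.6126 -0.0098  0.0988] F [ 0.   0.2 -0.4] T [-0.53 -0.57 -0.09] q6 2.33 tq6 0.96
```

```bash
python3 -m crank '[[[0,0,0,0,0,0,6.5],[0,0,0,0,0,0,6.5],[0,0,2,0,0,0,6.5],[0,0,4,0,0,0,6.0],[-2,0,4,0,0,0,5]]]' >/dev/null; python3 tq.py
python3 -m crank '[[[-4,0,0,0,0,0,4],[-4,0,0,0,0,0,4],[-3,-1,0,0,0,0,4],[0,0,0,0,0,0,4]]]' >/dev/null; python3 tq.py
python3 - <<'E'
from bar import *
for n in('scene','top'):
    p,d=snap(n,'b_'+n+'.png');print(n,bar(n,p[:,:,::-1].copy(),CC[n]))
    ims=[]
p=cv2.imread('pics/b_scene.png');q=cv2.imread('pics/b_top.png')
cv2.imwrite('pics/b.png',np.hstack([cv2.resize(p[140:220,290:370],(400,400),interpolation=2),cv2.resize(q[145:225,345:425],(400,400),interpolation=2)]))
E
```

```text
27.7 jaw -44.1 p [ 0.5908 -0.0099  0.1957] F [0.6 0.  0.4] T [ 0.02 -0.04 -0.  ] q6 2.32 tq6 0.04
28.1 jaw -43.7 p [ 0.4794 -0.0202  0.2026] F [-0.3 -0.6  0.4] T [-0.02  0.02  0.02] q6 2.29 tq6 -0.17
scene ('centroid mm', np.float64(-4.6), np.float64(-14.2), 'cw angle deg: centroid', np.float64(108.0), 'pca', np.float64(163.5), 'n', 4720)
top ('centroid mm', np.float64(-6.8), np.float64(-12.4), 'cw angle deg: centroid', np.float64(118.8), 'pca', np.float64(121.3), 'n', 3423)
```

View pics/b.png

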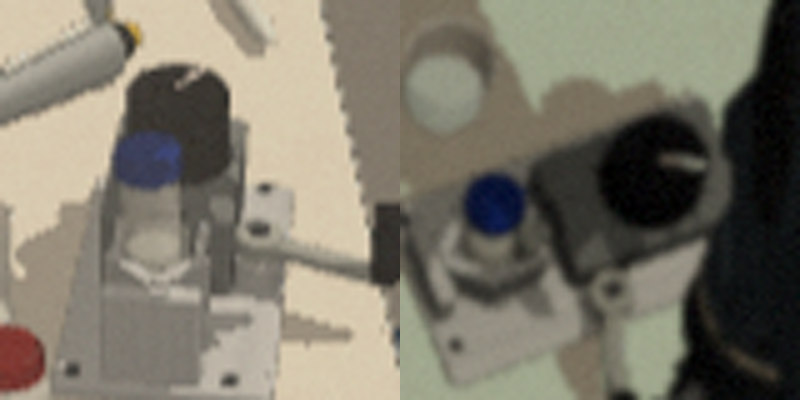

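```bash
python3 -m crank '[[[0.3,1.4,-3.5,0,0,-0.14,4],[0.2,1.2,-3.5,0,0,-0.14,4],[0,0,-3,0,0,-0.05,4],[0,0,0,0,0,0,4]]]' >/dev/null; python3 goto.py .487 .009 .072 -63
```

```text
t 28.6 p [0.4946 0.0074 0.1013] F [-0.3 -0.3 -0.4] gap 0.0402 jaw -63.2 z [ 0.002 -0.001 -1.   ] q [ 0.02  0.29 -0.36  0.92 -0.    2.69]
d cm [-0.76  0.16 -2.93] | 3.03 turn [0.001 0.002 0.004]
```

```bash
python3 -m crank '[[[-0.7,0.1,-0.1,0,0,0,4],[0,0,-1.5,0,0,0,4],[0,0,-1.3,0,0,0,4],[0,0,0,0,0,0,4]]]' >/dev/null; python3 goto.py .487 .009 .072 -63
python3 -m crank '[[[0,0,0,0,0,0,0.8],[0,0,0,0,0,0,0.8],[0,0,0,0,0,0,0.8],[0,0,0,0,0,0,0.8]]]' 40 >/dev/null; python3 goto.py .487 .009 .072 -63
python3 - <<'E'
from goto import *
b=np.array([.0015,-.003])
for th in np.arange(1.4,-.01,-.14):
    v=np.array([-.035,-.061])*.07/np.hypot(.035,.061);c,sn=np.cos(-th),np.sin(-th)
    q=np.array([c*v[0]-sn*v[1],sn*v[0]+c*v[1]])+[-.048,0]; print(th.round(2),(C(*q)[:2]+b).round(4),end=' ')
E
```

```text
t 29.0 p [0.4912 0.0087 0.0755] F [ 0.1 -0.4  0.3] gap 0.0401 jaw -62.8 z [ 0.006 -0.001 -1.   ] q [ 0.02  0.31 -0.41  0.85 -0.    2.68]
d cm [-0.42  0.03 -0.35] | 0.54 turn [ 0.001  0.006 -0.004]
t 29.4 p [0.4915 0.0093 0.0785] F [ 2.5 -0.1 -9.7] gap 0.0144 jaw -62.6 z [ 0.007  0.001 -1.   ] q [ 0.02  0.3  -0.41  0.85  0.    2.68]
d cm [-0.45 -0.03 -0.65] | 0.79 turn [-0.001  0.007 -0.007]
1.4 [0.489  0.0085] 1.26 [ 0.49   -0.0013] 1.12 [ 0.4923 -0.0108] 0.98 [ 0.4959 -0.0199] 0.84 [ 0.5008 -0.0283] 0.7 [ 0.5068 -0.0361] 0.56 [ 0.5139 -0.0429] 0.42 [ 0.5218 -0.0487] 0.28 [ 0.5304 -0.0533] 0.14 [ 0.5396 -0.0566] -0.0 [ 0.5492 -0.0587]
```

```bash
python3 -m crank '[[[0.1,-0.98,0,0,0,0.08,0.8],[0.23,-0.95,0,0,0,0.09,0.8],[0.36,-0.91,0,0,0,0.09,0.8],[0.49,-0.84,0,0,0,0.1,0.8],[0.6,-0.78,0,0,0,0.1,0.8]]]' >/dev/null; python3 goto.py .5068 -.0361 .075 -35
```

```text
t 29.9 p [ 0.5064 -0.0304  0.0776] F [-3.1  5.7 -3.2] gap 0.0144 jaw -34.9 z [-0.002  0.016 -1.   ] q [-0.07  0.34 -0.36  0.88  0.02  2.11]
d cm [ 0.04 -0.57 -0.26] | 0.63 turn [-0.016 -0.002 -0.002]
```

```bash
python3 -m crank '[[[0.6,-0.85,0,-0.01,0,0.09,0.8],[0.75,-0.7,0,0,0,0.09,0.8],[0.85,-0.6,0,0,0,0.09,0.8],[0.9,-0.5,0,0,0,0.09,0.8]]]' >/dev/null; python3 goto.py .5492 -.0587 .075 -8
python3 -m crank '[[[0.95,-0.4,0,0,0,0.06,0.8],[0.97,-0.25,0,0,0,0.03,0.8]]]' >/dev/null; python3 goto.py .5492 -.0587 .075 -8
```

```text
t 30.3 p [ 0.5348 -0.0514  0.0769] F [-4.8 11.2 -3.7] gap 0.0144 jaw -13.0 z [-0.014  0.018 -1.   ] q [-0.1   0.39 -0.28  0.92  0.02  1.69]
d cm [ 1.44 -0.73 -0.19] | 1.62 turn [-0.018 -0.015  0.087]
t 30.5 p [ 0.5501 -0.0559  0.0763] F [-22.1   3.    4. ] gap 0.0143 jaw -7.4 z [-0.025  0.022 -0.999] q [-0.11  0.42 -0.23  0.95  0.02  1.59]
d cm [-0.09 -0.28 -0.13] | 0.32 turn [-0.022 -0.025 -0.011]
```

```bash
python3 -m crank '[[[0.6,-0.15,0,0,0.01,0,0.8],[0.3,0,0,0,0,0,0.8]]]' >/dev/null; python3 goto.py .5492 -.0587 .075 -8
```

```text
t 30.7 p [ 0.5498 -0.0559  0.0753] F [-14.5  -0.2  11.3] gap 0.0148 jaw -7.2 z [-0.054  0.025 -0.998] q [-0.11  0.44 -0.2   0.99  0.02  1.59]
d cm [-0.06 -0.28 -0.03] | 0.29 turn [-0.025 -0.054 -0.013]
```

```bash
python3 -m crank '[[[0,0,0,0,0,0,3.5],[0,0,0,0,0,0,3.5],[0,0,3,0,0.03,0,3.5],[0,0,4.5,0,0.02,0,3.5],[0,-1,4.5,0,0,0,3.5]]]' |grep force
python3 -m crank '[[[-3,-4,2,0,0,0,3.5],[-3,-4,0,0,0,0,3.5],[-3,-4,0,0,0,0,3.5],[-3,-4,0,0,0,0,3.5],[0,0,0,0,0,0,3.5]]]' |grep -E 'pos|force'
python3 - <<'E'
from tubefit import *
from bar import bar,CC
F={}
for n in('scene','top'):
    I,d=snap(n,'f_'+n+'.png');print(n,bar(n,I[:,:,::-1].copy(),CC[n]))
    print(tubefit(n,d,np.array([.5785,.088,.067]),ez,None,.065,.072))
    for t in('lever_post','beaker','bottle'):
        for sl in silhouettes(t,n)[:1]:
            P=cloud(n,d,sl['region']);P=P[P[:,2]>.05] if t=='lever_post' else P
            print(t,round(sl['conf'],2),[int(x) for x in sl['extent']],P.mean(0).round(4) if len(P) else '')
p=cv2.imread('pics/f_scene.png');q=cv2.imread('pics/f_top.png')
cv2.imwrite('pics/f.png',np.hstack([cv2.resize(p[140:250,270:380],(400,400),interpolation=2),cv2.resize(q[140:240,330:430],(400,400),interpolation=2)]))
P=cloud('top',d);po=P[(P[:,0]>.52)&(P[:,0]<.575)&(P[:,1]<-.03)&(P[:,1]>-.1)&(P[:,2]>.06)&(P[:,2]<.09)];print('post pts',len(po),po.mean(0))
E
```

```text
force: [0.7, -1.0, -0.6]
position: [0.4322, -0.2295, 0.2247]
force: [0.1, 0.8, 0.3]
scene ('centroid mm', np.float64(-3.3), np.float64(-14.0), 'cw angle deg: centroid', np.float64(103.3), 'pca', np.float64(163.4), 'n', 4441)
(array([0.5823, 0.086 , 0.0673]), array([0.043, 0.001, 0.999]), 282, np.float64(0.00078))
lever_post 0.5 [300, 155, 359, 222] [0.5882 0.0365 0.0741]
beaker 0.67 [313, 152, 335, 175] [0.6081 0.0033 0.0944]
bottle 0.7 [279, 175, 291, 208] [0.6709 0.1046 0.0406]
top ('centroid mm', np.float64(-5.8), np.float64(-10.7), 'cw angle deg: centroid', np.float64(118.7), 'pca', np.float64(120.0), 'n', 3180)
(array([0.585 , 0.0845, 0.0673]), array([0.006, 0.01 , 1.   ]), 168, np.float64(0.00089))
lever_post 0.55 [383, 198, 418, 209] [ 0.5464 -0.0509  0.0727]
beaker 0.83 [343, 146, 366, 174] [0.6899 0.1032 0.0275]
bottle 0.83 [305, 179, 325, 198] [0.5831 0.2163 0.0714]
post pts 30 [ 0.54733959 -0.05585323  0.0761522 ]
```

View pics/f.png

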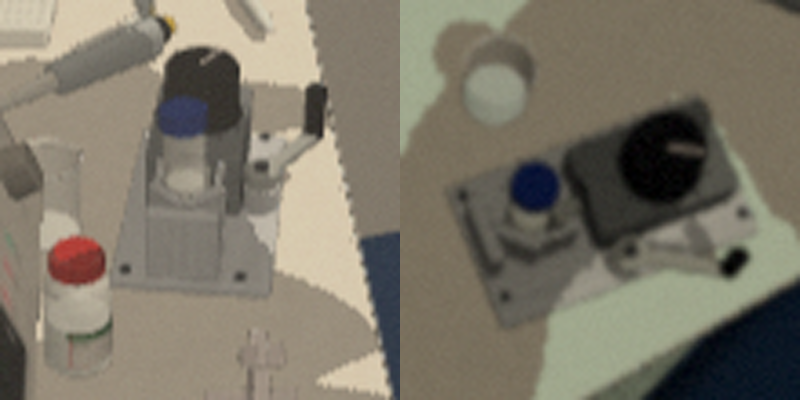

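```bash
cat > pk.py <<'E'
from tubefit import *
for n in('scene','top'):
    F=[snap(n) for _ in range(4)];d=np.median([f[1] for f in F],0)
    P=cloud(n,d);c,sn=np.cos(cl[2]),np.sin(cl[2]);e=P[:,:2]-cl[:2];u=c*e[:,0]+sn*e[:,1];v=-sn*e[:,0]+c*e[:,1]
    m=(abs(u)<.05)&(v>.035)&(v<.11)&(P[:,2]>.061)&(P[:,2]<.071)
    print(n,'walls u',[(round(lo,3),(np.percentile(u[k],[4,96])*1e3).round(1).tolist(),int(k.sum())) for lo in(.04,.06,.08,.09) for k in[m&(v>=lo)&(v<lo+.012)] if k.sum()>5],'v',(np.percentile(v[m],[3,97])*1e3).round(1))
    mid,ax,N,r=tubefit(n,d,np.array([.5835,.0855,.067]),ez,None,.065,.072)
    for nm,q in(('mid',mid),('tip',mid-.057*ax),('top',mid+.057*ax)):
        e=q[:2]-np.array(cl[:2]);print(nm,'u,v',round((c*e[0]+sn*e[1])*1e3,1),round((-sn*e[0]+c*e[1])*1e3,1),end=' ')
    print(ax,N,r)
    # slice of body between 72 and 105mm: lateral extent along u and v
    m=(abs(u)<.03)&(v>.03)&(v<.085)&(P[:,2]>.113)&(P[:,2]<.13);print('cap u',(np.percentile(u[m],[2,98])*1e3).round(1),'v',(np.percentile(v[m],[2,98])*1e3).round(1),m.sum())
E
python3 pk.py
```

```text
scene walls u [(0.04, [-23.9, 22.0], 16), (0.06, [-25.3, 22.7], 51), (0.08, [-22.4, 17.5], 46), (0.09, [-22.8, 21.6], 61)] v [41.8 98.1]
mid u,v 2.1 57.8 tip u,v -0.1 58.2 top u,v 4.3 57.3 [0.039 0.007 0.999] 284 0.00049
cap u [-11.7  19.9] v [42.9 75.1] 129
top walls u [(0.04, [-23.0, -4.3], 17), (0.06, [-23.1, 24.3], 37), (0.08, [-20.8, 21.5], 57), (0.09, [-19.8, 19.6], 28)] v [37.1 94. ]
mid u,v 3.1 55.6 tip u,v 0.3 56.3 top u,v 5.9 55.0 [0.05  0.008 0.999] 169 0.00054
cap u [-11.1  19.5] v [40.6 71.1] 134
```

```bash
python3 -m crank '[[[2.0,4,0,0,0,0.08,5.5],[2.0,4,0,0,0,0.08,5.5],[2.0,4,0,0,0,0.08,5.5],[2,4,0,0,0,0.08,5.5],[2,4,0,0,0,0.08,5.5]]]' 20 |grep force
python3 -m crank '[[[1.7,4,0,0,0,0.07,5.5],[1.5,4,0,0,0,0,5.5],[0,0,0,0,0,0,5.5],[0,0,0,0,0,0,5.5]]]'|grep force
python3 goto.py .5804 .0832 .116 21.8
```

```text
force: [0.8, -0.3, -0.5]
force: [-0.2, -0.1, 0.4]
t 33.4 p [0.5706 0.0647 0.2229] F [-0.2 -0.1  0.4] gap 0.0546 jaw 21.0 z [-0.088 -0.03  -0.996] q [ 0.12  0.4   0.14  1.4  -0.02  1.33]
d cm [  0.98   1.85 -10.69] | 10.9 turn [ 0.031 -0.088  0.013]
```

```bash
python3 -m crank '[[[0.9,1.7,0,0.03,-0.085,0.013,5.5],[0,0,-2,0,0,0,5.5],[0,0,-2,0,0,0,5.5],[0,0,0,0,0,0,5.5],[0,0,0,0,0,0,5.5]]]' |grep force
python3 goto.py .5804 .0832 .116 21.8
```

```text
force: [0.1, 0.9, 0.1]
t 33.9 p [0.579  0.0778 0.183 ] F [0.1 0.9 0.1] gap 0.0551 jaw 21.5 z [ 0.001 -0.001 -1.   ] q [ 0.13  0.37 -0.01  1.19 -0.    1.33]
d cm [ 0.14  0.54 -6.7 ] | 6.72 turn [0.001 0.001 0.005]
```

```bash
python3 -m crank '[[[0.15,0.5,-2,0,0,0,5.5],[0,0,-1,0,0,0,5.5],[0,0,0,0,0,0,5.5]]]' |grep force
python3 goto.py .5804 .0832 .116 21.8
python3 -m crank '[[[0,0,-2,0,0,0,5.5],[0,0,-1,0,0,0,5.5],[0,0,0,0,0,0,5.5]]]' |grep force
python3 goto.py .5804 .0832 .116 21.8
```

```text
force: [-0.4, -0.3, 0.1]
t 34.2 p [0.5817 0.0809 0.1553] F [-0.4 -0.3  0.1] gap 0.0551 jaw 21.3 z [ 0.004 -0.001 -1.   ] q [ 0.14  0.39 -0.05  1.13 -0.    1.34]
d cm [-0.13  0.23 -3.93] | 3.94 turn [0.001 0.004 0.008]
force: [0.2, -0.2, 0.5]
t 34.5 p [0.5829 0.08   0.1273] F [ 0.2 -0.2  0.5] gap 0.055 jaw 21.3 z [ 0.007 -0.    -1.   ] q [ 0.14  0.41 -0.1   1.06 -0.    1.34]
d cm [-0.25  0.32 -1.13] | 1.2 turn [0.    0.007 0.009]
```

```bash
python3 -m crank '[[[-0.3,0.3,-0.8,0,0,0,5.5],[0,0,0,0,0,0,5.5]]]' |grep force
python3 goto.py .5804 .0832 .116 21.8
python3 -m crank '[[[0,0,0,0,0,0,3.8],[0,0,0,0,0,0,3.2],[0,0,0,0,0,0,3.2]]]' 20 |grep -E 'force|gap'
python3 tq.py
```

```text
force: [0.1, 0.2, -1.3]
t 34.7 p [0.5803 0.0831 0.1201] F [ 0.1  0.2 -1.3] gap 0.0551 jaw 21.3 z [ 0.008 -0.    -1.   ] q [ 0.14  0.41 -0.12  1.04 -0.    1.34]
d cm [ 0.01  0.01 -0.41] | 0.41 turn [0.    0.008 0.009]
force: [1.2, -0.7, -4.8]
finger_gap: 0.0413
35.0 jaw 21.3 p [0.5808 0.0833 0.1212] F [ 1.2 -0.7 -4.8] T [-0.09 -0.31  0.27] q6 1.34 tq6 0.22
```

```bash
python3 -m crank '[[[0,0,0,0,0,0,3.2],[0,0,0,0,0,0,3.2]]]' 20 |grep -E 'force|gap'
python3 tq.py
python3 -m crank '[[[0,0,0,0,0,0,3.2],[0,0,0,0,0,0,3.2]]]' 40 |grep -E 'force|gap'
python3 tq.py
```

```text
force: [0.0, -0.4, -2.5]
finger_gap: 0.0414
35.2 jaw 21.3 p [0.5809 0.0833 0.1211] F [ 0.  -0.4 -2.5] T [-0.11 -0.3   0.21] q6 1.34 tq6 0.22
force: [-0.1, 0.9, -2.0]
finger_gap: 0.04
35.4 jaw 21.3 p [0.5809 0.0832 0.1212] F [-0.1  0.9 -2. ] T [-0.1  -0.23  0.13] q6 1.34 tq6 0.15
```

```bash
python3 pk.py 2>&1 | grep -v walls
python3 - <<'E'
from goto import *
for n in('scene','top'):
    I,d=snap(n);b=(I[:,:,2].astype(int)-I[:,:,0]>25);b[:140]=0;b[240:]=0;b[:,:280]=0;b[:,420:]=0
    P=cloud(n,d,b);e=P[:,:2]-cl[:2];c,sn=np.cos(cl[2]),np.sin(cl[2]);u=c*e[:,0]+sn*e[:,1];v=-sn*e[:,0]+c*e[:,1]
    print(n,b.sum(),'u',np.percentile(u,[2,50,98]).round(4),'v',np.percentile(v,[2,50,98]).round(4),'z',np.percentile(P[:,2],[2,98]).round(3))
E
```

```text
mid u,v -0.0 58.8 tip u,v -1.1 57.5 top u,v 1.1 60.2 [0.009 0.029 1.   ] 363 0.00077
cap u [-28.6  29.7] v [48.2 77.3] 187
mid u,v 1.4 57.5 tip u,v 1.2 57.8 top u,v 1.6 57.2 [ 0.005 -0.004  1.   ] 44 0.00029
cap u [-12.    5.8] v [65.8 74. ] 22
scene 851 u [-0.3095 -0.2702  0.0074] v [-0.3823 -0.249   0.0757] z [-0.258  0.125]
top 13 u [-0.0104 -0.0038  0.0009] v [0.0656 0.069  0.0728] z [0.118 0.127]
```

```bash
python3 -m crank '[[[0,0,0,0,0,0,5.5],[0,0,0,0,0,0,5.5],[0,0,2,0,0,0,5.5],[0,0,4,0,0,0,5.5],[0,0,4,0,0,0,5.5]]]' |grep force
python3 -m crank '[[[-2,-4,1,0,0,0,5.5],[-2,-4.3,0,0,0,0,5.5],[-2,-4.3,0,0,0,0,5.5],[-2,-4.3,0,0,0,0,5.5],[-2,-4.3,0,0,0,0,5.5]]]' |grep -E 'pos|force'
python3 -m crank '[[[-2,-4,0,0,0,0,5.5],[0,0,0,0,0,0,5.5]]]' |grep -E 'pos|force'
python3 pk.py
python3 - <<'E'
from bar import *
for n in('scene','top'):
    I,d=snap(n,'g_'+n+'.png');print(bar(n,I[:,:,::-1].copy(),CC[n]))
P=cloud('top',d);po=P[(P[:,0]>.52)&(P[:,0]<.575)&(P[:,1]<-.03)&(P[:,1]>-.1)&(P[:,2]>.06)&(P[:,2]<.09)];print('post pts',len(po),po.mean(0))
E
```

```text
force: [1.0, -0.4, 0.9]
position: [0.4795, -0.1296, 0.2363]
force: [1.9, -0.9, -0.1]
position: [0.4563, -0.1749, 0.2371]
force: [0.5, -0.0, 0.4]
scene walls u [(0.04, [-24.0, 21.6], 19), (0.06, [-24.3, 24.4], 39), (0.08, [-20.4, 17.4], 46), (0.09, [-20.7, 22.5], 62)] v [40.8 98.2]
mid u,v -0.1 59.6 tip u,v -0.9 59.8 top u,v 0.6 59.4 [0.014 0.002 1.   ] 281 0.00047
cap u [-16.5  14.6] v [47.2 77.5] 127
top walls u [(0.04, [-22.8, -5.9], 18), (0.06, [-23.1, 24.6], 36), (0.08, [-20.4, 21.8], 58), (0.09, [-20.9, 22.6], 31)] v [38.  94.2]
mid u,v 0.9 57.7 tip u,v -0.4 58.3 top u,v 2.2 57.1 [ 0.025 -0.002  1.   ] 164 0.00061
cap u [-14.4  16.5] v [42.6 73.3] 134
('centroid mm', np.float64(-3.5), np.float64(-11.6), 'cw angle deg: centroid', np.float64(106.7), 'pca', np.float64(115.9), 'n', 4802)
('centroid mm', np.float64(-5.2), np.float64(-9.3), 'cw angle deg: centroid', np.float64(119.2), 'pca', np.float64(121.3), 'n', 3589)
post pts 32 [ 0.54705761 -0.05566219  0.07601396]
```

```bash
python3 -c "
from cell import manip;print(manip.finish_job(),manip.state()['time_s'])"
```

```text
the job is handed in; nothing more can be done
the job is handed in; nothing more can be done
```

The job is handed in, at about 38 s of the 72 s allowed. The tube is clamped upright, the knob stands at four clicks and the lever is closed.

**What I did:**
- I opened the lever to its stop.
- I laid the tube in the slanted rest and let go, then took it again by the cap, along its axis.
- I stood it cap up in the pocket and let go.
- I turned the knob anticlockwise until the stop showed as a torque rise. The fingers slipped there, so I gripped the knob afresh before turning it 120° clockwise.
- I closed the lever to its stop.
- **Extra step:** after closing, the cap leaned about 2.5° (4 mm) to the clamp's +x side. I straightened it by closing the fingers gently round the cap, and it seated about 2 mm deeper.

**Last checks:**
- **Tube:** 0.8° to 1.4° off upright. Its tip is within 1 mm of the seat in x and about 0 to 2 mm short in y.
- **Knob:** the top camera reads the white bar at 119° to 121°, which is four clicks. The scene camera's reading disagreed (107° and 116°), but it sees the bar at a poor slant.
- **Lever:** its post is where the closed position should be, within about 3 mm, and I felt the stop when closing.
- **Arm:** clear of everything at the end.
- **Beaker and bottle:** the top camera found both where they started when I checked just after closing the lever. In that check the scene camera mislabelled both, and I did not check them again after straightening the cap.

While I straightened the cap the fingers stopped at 40 mm on the 34 mm cap, which I could not explain.

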